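Save the wax stubs in the stoneware jar

ROBOT

A 6-joint arm with a two-finger parallel gripper is mounted at the origin on the work surface. World frame = base frame: x ahead of the robot, y to its left, z up, the work surface at z = 0. Lengths are in m, angles in rad, forces in N, time in s.
With the tool pointing down it reaches from about 0.35 to 0.775 m from the base axis. Payload 5.5 kg.
Tool frame: the origin (TCP) lies at the very end of the fingers, on their centre line; the grasp point (between the pads) lies behind it (env.hold_point_z is the z of the grasp point in the tool frame, in m); z points along the fingers, y is the line along which they close (so a half turn about z gives the same grasp; the last joint's range is limited). The gripper opens to 85 mm and grips with 20 to 120 N. Pads are 22 mm wide; open, the fingers measure 114 mm over their backs; the gripper's body (76 mm by 85 mm) begins 54 mm behind the grasp point. The pads swing forward as they close: fully open they stand 13 mm farther back than shut.
Start: joints at [-1.487, 0.313, 0.046, 1.304, 0, 1.431], TCP at [0.128, -0.561, 0.231] pointing down, gripper open.
Joint ranges: [-2.76, 2.76], [-0.86, 1.69], [-1.03, 1.26], [-2.2, 2.34], [-1.47, 1.5], [-3.14, 3.14]. Speed limits (rad/s): [2.57, 2.57, 3.14, 3.14, 3.14, 3.14].

INTERFACE

Orientations are given as a unit quaternion [w, x, y, z].
In Python, from workcell import env gives the robot as it stands.
- The arm moves only by the tool arm_command, never from a script. Its argument "rows" is a list of rows, each an object with "delta_pos": the shift along the tool's x, y, z scaled (see below), a list of three; "rot": the turn, a rotation vector about the tool's x, y, z scaled (see below), a list of three; "fingers": the closure, from 0 (fully open) to 1 (shut). A call has 1 to 20 rows; each row shifts and turns the commanded pose from where the row before left it, along the tool's axes as they then stand; what a row does not reach is not made up. The controller multiplies each number of a shift by 0.02 m and each number of a turn by 360 degrees. A row lasts 1/10 s, in which the tool goes at most 50 mm and 8.59 degrees, less where a joint would pass 70% of its speed; a pose out of reach is approached as far as the arm can. A call with a number of a shift or a turn outside -1 to 1 is refused whole. A call with a gripper value outside its range is refused whole. The fingers move at their own pace and stop on an object; "squeeze" is the grip in N (left out, the last holds). Time passes only in rows, so rows that do not move let the fingers close. It gives the time, the measured TCP pose, the force and the opening at its end, in the units of the state.
- env.get_state(): the state, without advancing time (a new reading comes with each control period).
- env.read_camera(name): name is "scene" or "top"; returns (picture, depth): 400x640x3 uint8, blue, green, red; 400x640 float32, m along the optical axis (not along the pixel's ray), 0 where there is no reading.
- env.get_calibration(name): a dict with "mtx" (3x3 intrinsics, pixels), "R" (3x3) and "t" (3): a world point X has camera coordinates R X + t. Camera axes: x right, y down, z forward; pixel columns grow to the right and rows downward; lengths in m; the calibration is good to about 2 mm. A picture is of the moment at which its call begins. get_calibration takes no time and is no camera call.
- env.hand_in(): hands the job in, once; it reports no verdict.
The state is a dict: "clock": time; "joint_pos": joint angles; "qvel": joint speeds; "tau": joint torques, N m; "tcp_pos": TCP position; "orientation": TCP orientation; "wrist_force": force on the tool from outside, world axes, zero at the start; "ft_torque": the same for the moment, N m; "finger_gap": finger opening in m.
Only numpy, scipy, OpenCV 4.12 (cv2) and the standard library are available. Lean on these libraries where they do the work, as an engineer would, in place of code of your own. Each camera call takes 0.05 s, during which the arm holds its last target. There are 200 camera calls.

TASK

Clear the three worn wax stubs lying on the bench into the white stoneware jar for remelting: take them one at a time, lower each end-first into the narrow neck before letting go, so that all three drop right down inside below the neck. Keep the jar standing upright where it is (a few centimetres at most), and leave the full-length wax block, the tools, the stopper and the bottle undisturbed.

Things in the scene. Friction and masses are not known exactly. Their poses are not given: they have to be found in the camera images.
- jar_mouth (a point): centre of the open mouth of the white stoneware jar, in the plane of its rim 200 mm above the bench, z axis up. The straight neck is 56 mm across inside and 66 mm outside (73 mm at a thin bead near the rim) and runs down 30 mm from the rim; below it the inside is one open space
- jar: the jar: white glazed stoneware, about 1.4 kg, standing loose; origin at the centre of its underside. Round body 156 mm across up to 135 mm height, sloping shoulder to the neck's foot at 170 mm, rim at 200 mm. Inner floor 7 mm up at the wall, rising as a shallow cone to 27 mm in the middle, so that bars landing on end topple aside. Its glaze is slippery for wax
- long_stub_mid (a point): centre, half-way up, of the longest wax stub: a blue rectangular bar 105 mm long (x axis), 26 mm wide (y axis), 30 mm high (z axis), about 70 g, the same wax as the full block. Its +x end is melted: over the last 18 mm the bar is 23 mm high instead of 30, with the same width and underside. It lies flat on the bench; the 90 mm stub lies across the middle of it.
- mid_stub_mid (a point): centre, half-way up, of the middle wax stub: a blue rectangular bar 90 mm long (x axis), 26 mm wide (y axis), 30 mm high (z axis), about 60 g, the same wax as the full block. Its +x end is melted: over the last 18 mm the bar is 23 mm high instead of 30, with the same width and underside. It lies crosswise on top of the 105 mm stub, so its underside starts 30 mm above the bench.
- short_stub_mid (a point): centre, half-way up, of the shortest wax stub: a blue rectangular bar 75 mm long (x axis), 26 mm wide (y axis), 30 mm high (z axis), about 50 g, the same wax as the full block. Its +x end is melted: over the last 18 mm the bar is 23 mm high instead of 30, with the same width and underside. It lies flat on the bench.
- new_block: the full, unused wax block, 140 mm long (x), 26 mm wide (y), 30 mm high, same blue wax as the stubs but with square ends; origin at the centre of its underside. It stays on the bench
- brush: oval wooden wax brush lying on its black bristles, 126 mm long (x), 56 mm wide (y), 42 mm high; origin at the centre of its underside. Bystander
- guide: green plastic bevel guide, 72 mm long (x), 40 mm wide (y), 28 mm high; origin at the centre of its underside. Bystander
- thermometer: chrome snow thermometer lying flat: dial head 36 mm across and 12 mm thick centred 50 mm to -x of the origin, thin stem to 79 mm to +x; origin on its underside. Bystander
- stopper: the jar's cork stopper standing on its wide end beside the work, 64 mm across at the foot, 38 mm high; origin at the centre of its underside. Bystander
- scraper: clear plastic scraper lying flat, 140 mm long (x), 60 mm wide (y), 5 mm thick; origin at the centre of its underside. Bystander
- file: flat steel edge file lying flat, 200 mm long (x), 20 mm wide (y), 5 mm thick; origin at the centre of its underside. Bystander
- cleaner: closed upright plastic bottle of base cleaner, 60 mm across, 170 mm high; origin at the centre of its underside. Bystander
- long_stub: the same 105 mm stub, origin at the centre of its underside, axes as its centre point
- mid_stub: the same 90 mm stub, origin at the centre of its underside, axes as its centre point
- short_stub: the same 75 mm stub, origin at the centre of its underside, axes as its centre point

How it is judged:
On the way, in this order (a step that is already met when the one before it is completed fails the run):
1. a first stub is down in the jar (((horizontal distance between long_stub_mid and jar_mouth below 0.072 m and z of long_stub_mid in the frame of jar_mouth below -0.06 m) or (horizontal distance between mid_stub_mid and jar_mouth below 0.072 m and z of mid_stub_mid in the frame of jar_mouth below -0.06 m) or (horizontal distance between short_stub_mid and jar_mouth below 0.072 m and z of short_stub_mid in the frame of jar_mouth below -0.06 m))), for 0.2 s.
2. a second stub is down in the jar as well ((((horizontal distance between long_stub_mid and jar_mouth below 0.072 m and z of long_stub_mid in the frame of jar_mouth below -0.06 m) and (horizontal distance between mid_stub_mid and jar_mouth below 0.072 m and z of mid_stub_mid in the frame of jar_mouth below -0.06 m)) or ((horizontal distance between long_stub_mid and jar_mouth below 0.072 m and z of long_stub_mid in the frame of jar_mouth below -0.06 m) and (horizontal distance between short_stub_mid and jar_mouth below 0.072 m and z of short_stub_mid in the frame of jar_mouth below -0.06 m)) or ((horizontal distance between mid_stub_mid and jar_mouth below 0.072 m and z of mid_stub_mid in the frame of jar_mouth below -0.06 m) and (horizontal distance between short_stub_mid and jar_mouth below 0.072 m and z of short_stub_mid in the frame of jar_mouth below -0.06 m)))), for 0.2 s.
At the end, for the whole second after the job is handed in: Three stubs at rest in the jar, each centre 60 mm or more below the rim and within 72 mm of the axis; jar upright (within 0.08 rad), its mouth within 40 mm of its start; the other eight loose things within 25 mm of theirs (horizontal distance between each of long_stub_mid, mid_stub_mid, short_stub_mid and jar_mouth below 0.072 m and z of each of long_stub_mid, mid_stub_mid, short_stub_mid in the frame of jar_mouth below -0.06 m and linear speed of each of long_stub, mid_stub, short_stub below 0.05 m/s and angle between jar_mouth's own z axis and vertical below 0.08 rad and distance of jar_mouth from where it was at the start of the episode below 0.04 m and not (distance of any of new_block, brush, guide, thermometer, stopper, scraper, file, cleaner from where it was at the start of the episode above 0.025 m)); the robot touches nothing.
It fails at once if a bystander (full block, brush, bevel guide, thermometer, stopper, scraper, file or bottle) is shifted by more than 25 mm (distance of any of new_block, brush, guide, thermometer, stopper, scraper, file, cleaner from where it was at the start of the episode above 0.025 m).
It fails at once if the jar is tipped by more than 0.25 rad (angle between jar_mouth's own z axis and vertical above 0.25 rad).
It fails at once if a stub is let go while still higher than standing upright on the rim (its centre more than half its length above the rim) ((height (world z) of long_stub_mid above 0.2525 m and contact force between the fingers and long_stub below 0.01 N) or (height (world z) of mid_stub_mid above 0.245 m and contact force between the fingers and mid_stub below 0.01 N) or (height (world z) of short_stub_mid above 0.2375 m and contact force between the fingers and short_stub below 0.01 N)).
It also fails if it takes over 72 s, if anything falls off the work surface, if the arm or the gripper's body presses on something with over 40 N, if the wrist force passes 120 N, or if a joint passes its speed limit or range.

## Working session

There is one attempt and no reset: what is moved stays moved. The work goes in short steps, Python scripts to look and compute and a tool call to move; the robot and the scene stay as the last step left them, time stands still between calls to the robot, and variables do not carry over. Pictures are saved under pics/ and viewed, on a budget of 10 in all, crops included, one or two more only if the job needs it, and the job is handed in when it is done.

Besides the shell and the picture viewer there is one more tool, called by a JSON object that holds its "fn" and its "kwargs". arm_command: Moves the arm, as the interface text tells. Shifts and turns lie within -1 to 1; 1 stands for 0.02 m of shift or 360 degrees of turn. Its arguments: {"type":"object","properties":{"rows":{"type":"array","items":{"type":"object","properties":{"delta_pos":{"type":"array","items":{"type":"number","minimum":-1,"maximum":1}},"rot":{"type":"array","items":{"type":"number","minimum":-1,"maximum":1}},"fingers":{"type":"number"}}}},"squeeze":{"type":"number"}},"required":["rows"]}

```bash
ls; mkdir -p pics; python3 - <<'E'
from workcell import env
import cv2,numpy as np
s=env.get_state(); print(s['clock'],s['tcp_pos'],s['orientation'],s['finger_gap'],env.hold_point_z)
for n in('top','scene'):
    im,d=env.read_camera(n); cv2.imwrite(f'pics/{n}0.png',im); np.save(f'pics/{n}0.npy',d)
    c=env.get_calibration(n); print(n,c['mtx'].round(1).tolist(),c['R'].round(4).tolist(),c['t'].round(4).tolist())
E
```

```text
pics
0.0 [ 0.12756595 -0.56013611  0.23038669] [-9.38455551e-04  9.93745773e-01  1.11662244e-01  3.90732576e-05] 0.08563564286354096 -0.0187
top [[379.7, 0.0, 323.5], [0.0, 379.7, 196.9], [0.0, 0.0, 1.0]] [[-0.0273, -0.9995, -0.0181], [-0.9925, 0.0293, -0.1188], [0.1192, 0.0147, -0.9928]] [0.0907, 0.5927, 1.1732]
scene [[443.9, 0.0, 321.4], [0.0, 443.9, 204.5], [0.0, 0.0, 1.0]] [[-0.6553, 0.7553, -0.0072], [0.5471, 0.4681, -0.6939], [-0.5208, -0.4587, -0.72]] [0.3449, -0.2687, 1.754]
```

View pics/top0.png

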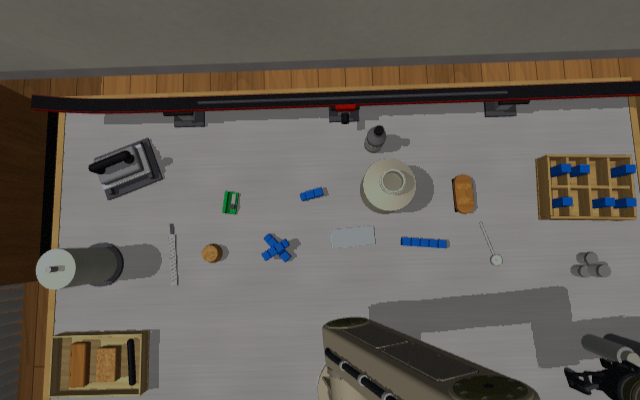

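View pics/scene0.png

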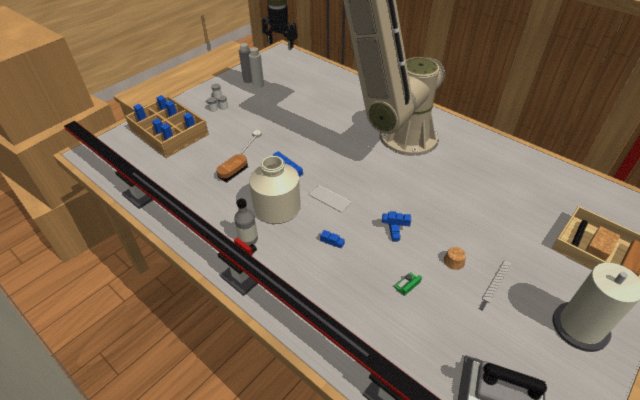

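The top view shows the crossed stubs at about (276,248) and the short stub at (312,194). The jar mouth is at (392,181), the full block at (424,242), the stopper at (212,253), the scraper at (353,237) and the bottle at (375,138). The scene view agrees. Next I measure.

```bash
cat > h.py <<'E'
import numpy as np,cv2
from workcell import env
def ray(n,uv,z):
    c=env.get_calibration(n); uv=np.atleast_2d(uv).astype(float)
    d=np.c_[uv,np.ones(len(uv))]@np.linalg.inv(c['mtx']).T@c['R']; o=-c['R'].T@c['t']
    return o+d*((z-o[2])/d[:,2])[:,None]
def cloud(n,d):
    c=env.get_calibration(n); v,u=np.mgrid[:400,:640]
    p=np.stack([u,v,np.ones_like(u)],-1)@np.linalg.inv(c['mtx']).T*d[...,None]
    return (p-c['t'])@c['R']
def blue(im):
    h=cv2.cvtColor(im,cv2.COLOR_BGR2HSV); return cv2.inRange(h,(105,150,40),(130,255,255))
def axes():
    from scipy.spatial.transform import Rotation as R
    s=env.get_state(); q=s['orientation']; return s,R.from_quat([q[1],q[2],q[3],q[0]]).as_matrix()
E
cat > m.py <<'E'
from h import *
for n in('top','scene'):
    im=cv2.imread(f'pics/{n}0.png'); P=cloud(n,np.load(f'pics/{n}0.npy')); m=blue(im)
    k,l,st,ce=cv2.connectedComponentsWithStats(m)
    for i in range(1,k):
        if st[i,4]<80: continue
        p=P[l==i]
        if not(0.3<p[:,0].mean()<.62 and -.15<p[:,1].mean()<.3): continue
        print(n,'blob',ce[i].round(),st[i,4],'z',np.percentile(p[:,2],[5,50,95]).round(4))
        for lo,hi in((.0195,.0265),(.0265,.034),(.049,.0565),(.0565,.064)):
            q=p[(p[:,2]>lo)&(p[:,2]<hi)]
            if len(q)<8: continue
            (c,s,a)=cv2.minAreaRect((q[:,:2]*1000).astype(np.float32))
            b=cv2.boxPoints((c,s,a)); e=(b[1]-b[0]) if s[0]*0+np.hypot(*(b[1]-b[0]))>np.hypot(*(b[2]-b[1])) else b[2]-b[1]
            print('  z',lo,len(q),np.round(c),np.round(s),'axis',round(np.degrees(np.arctan2(e[1],e[0]))%180,1))
    # jar rim
    r=P[(P[...,2]>.19)&(P[...,2]<.206)&(P[...,0]>.35)&(P[...,0]<.7)&(abs(P[...,1]+.1)<.15)]
    print(n,'rim',len(r),cv2.minEnclosingCircle((r[:,:2]*1000).astype(np.float32)))
    t=P[(P[...,2]>.08)&(P[...,2]<.25)&(P[...,0]>.35)&(P[...,0]<.75)&(abs(P[...,1]+.0)<.25)]
    t=t[(np.hypot(t[:,0]-r[:,0].mean(),t[:,1]-r[:,1].mean())>.09)]
    if len(t): print('other tall',len(t),t.min(0).round(3),t.max(0).round(3))
E
python3 m.py
```

```text
top blob [311. 194.] 177 z [0.0168 0.0277 0.0338]
  z 0.0195 61 [608. 114.] [22. 73.] axis 103.3
  z 0.0265 97 [608. 111.] [23. 66.] axis 103.3
top blob [276. 248.] 415 z [0.022  0.0508 0.0615]
  z 0.0195 52 [441. 226.] [100.  24.] axis 42.8
  z 0.0265 115 [438. 224.] [92. 23.] axis 41.8
  z 0.049 69 [436. 227.] [26. 85.] axis 122.1
  z 0.0565 149 [435. 229.] [25. 83.] axis 123.5
top rim 231 ((616.5282592773438, -121.2258529663086), 36.54966354370117)
other tall 56 [ 0.741 -0.111  0.08 ] [ 0.75  -0.074  0.118]
scene blob [396. 223.] 428 z [0.0165 0.0473 0.0619]
  z 0.0195 45 [460. 243.] [55. 22.] axis 48.3
  z 0.0265 61 [440. 223.] [90. 31.] axis 41.9
  z 0.049 85 [437. 229.] [29. 83.] axis 123.9
  z 0.0565 108 [434. 230.] [29. 83.] axis 119.5
scene blob [332. 239.] 232 z [0.0093 0.0246 0.0329]
  z 0.0195 61 [611. 116.] [27. 69.] axis 102.0
  z 0.0265 98 [609. 114.] [28. 67.] axis 106.2
scene rim 193 ((614.7196655273438, -118.00745391845703), 37.86041259765625)
other tall 10 [ 0.743 -0.095  0.097] [ 0.75  -0.074  0.119]
```

```bash
cat >> h.py <<'E'
def pose(p,psi,pitch=90):
    """tool x (bar direction) has world yaw psi when pointing down (pitch 90); pitch: tool z below horizontal, swung about tool y"""
    a=np.radians(psi); x=np.array([np.cos(a),np.sin(a),0]); z=np.array([0,0,-1.]); y=np.cross(z,x)
    b=np.radians(90-pitch); z2=np.cos(b)*z-np.sin(b)*x; x2=np.cross(y,z2)
    T=np.eye(4); T[:3,:3]=np.c_[x2,y,z2]; T[:3,3]=p; return T
def seg(T1,N,T0=None,dig=(3,4)):
    from scipy.linalg import expm,logm
    from scipy.spatial.transform import Rotation as R
    if T0 is None:
        s,M=axes(); T0=np.eye(4); T0[:3,:3]=M; T0[:3,3]=s['tcp_pos']
    D=expm(np.real(logm(np.linalg.inv(T0)@T1))/N)
    d=(D[:3,3]/.02).round(dig[0]); r=(R.from_matrix(D[:3,:3]).as_rotvec()/(2*np.pi)).round(dig[1])
    E=np.eye(4); E[:3,3]=d*.02; E[:3,:3]=R.from_rotvec(r*2*np.pi).as_matrix()
    T=T0; path=[]
    for _ in range(N): T=T@E; path.append(T[:3,3])
    print('N',N,'dp',d.tolist(),'rot',r.tolist(),'ok' if max(abs(d))<=1 and np.linalg.norm(r)<.0238 else 'TOO FAST')
    print('  path',np.array(path)[[N//4,N//2,3*N//4,N-1]].round(3).tolist(),'err mm',((T[:3,3]-T1[:3,3])*1000).round(1))
    return T
E
python3 - <<'E'
from h import *
u=lambda d:np.array([np.cos(np.radians(d)),np.sin(np.radians(d)),0])
g=np.array([.435,.229,0])-.032*u(122.5); print(g)
T=seg(pose([.40,-.10,.29],68),26)
T=seg(pose(g+[0,0,.12],122.5),18,T0=T)
print(ray('top',[[212,253],[353,237],[424,242],[375,138]],0.02).round(3))
E
```

```text
[0.45219359 0.20201147 0.        ]
N 26 dp [1.005, -0.366, -0.114] rot [-0.0, -0.0, -0.0059] TOO FAST
  path [[0.243, -0.466, 0.247], [0.331, -0.345, 0.263], [0.379, -0.226, 0.277], [0.4, -0.1, 0.291]] err mm [0.  0.1 0.5]
N 18 dp [0.859, 0.207, 0.474] rot [0.0, -0.0, -0.0084] ok
  path [[0.443, -0.023, 0.243], [0.465, 0.062, 0.196], [0.466, 0.133, 0.158], [0.452, 0.202, 0.12]] err mm [-0.1  0.2  0.4]
[[ 0.427  0.434  0.02 ]
 [ 0.466 -0.016  0.02 ]
 [ 0.444 -0.24   0.02 ]
 [ 0.786 -0.1    0.02 ]]
```

{"fn": "arm_command", "kwargs": {"rows": [{"delta_pos": [1, -0.366, -0.114], "rot": [0, 0, -0.0059], "fingers": 0}, {"delta_pos": [1, -0.366, -0.114], "rot": [0, 0, -0.0059], "fingers": 0}, {"delta_pos": [1, -0.366, -0.114], "rot": [0, 0, -0.0059], "fingers": 0}, {"delta_pos": [1, -0.366, -0.114], "rot": [0, 0, -0.0059], "fingers": 0}, {"delta_pos": [1, -0.366, -0.114], "rot": [0, 0, -0.0059], "fingers": 0}, {"delta_pos": [1, -0.366, -0.114], "rot": [0, 0, -0.0059], "fingers": 0}, {"delta_pos": [1, -0.366, -0.114], "rot": [0, 0, -0.0059], "fingers": 0}, {"delta_pos": [1, -0.366, -0.114], "rot": [0, 0, -0.0059], "fingers": 0}, {"delta_pos": [1, -0.366, -0.114], "rot": [0, 0, -0.0059], "fingers": 0}, {"delta_pos": [1, -0.366, -0.114], "rot": [0, 0, -0.0059], "fingers": 0}, {"delta_pos": [1, -0.366, -0.114], "rot": [0, 0, -0.0059], "fingers": 0}, {"delta_pos": [1, -0.366, -0.114], "rot": [0, 0, -0.0059], "fingers": 0}, {"delta_pos": [1, -0.366, -0.114], "rot": [0, 0, -0.0059], "fingers": 0}, {"delta_pos": [1, -0.366, -0.114], "rot": [0, 0, -0.0059], "fingers": 0}, {"delta_pos": [1, -0.366, -0.114], "rot": [0, 0, -0.0059], "fingers": 0}, {"delta_pos": [1, -0.366, -0.114], "rot": [0, 0, -0.0059], "fingers": 0}, {"delta_pos": [1, -0.366, -0.114], "rot": [0, 0, -0.0059], "fingers": 0}, {"delta_pos": [1, -0.366, -0.114], "rot": [0, 0, -0.0059], "fingers": 0}, {"delta_pos": [1, -0.366, -0.114], "rot": [0, 0, -0.0059], "fingers": 0}, {"delta_pos": [1, -0.366, -0.114], "rot": [0, 0, -0.0059], "fingers": 0}]}}

```text
clock: 2.1
tcp_pos: [0.3776, -0.2268, 0.2766]
orientation: [-0.0, 0.885, 0.465, -0.0]
wrist_force: [-0.7, 0.6, 0.2]
finger_gap: 0.0851
```

{"fn": "arm_command", "kwargs": {"rows": [{"delta_pos": [1, -0.366, -0.114], "rot": [0, 0, -0.0059], "fingers": 0}, {"delta_pos": [1, -0.366, -0.114], "rot": [0, 0, -0.0059], "fingers": 0}, {"delta_pos": [1, -0.366, -0.114], "rot": [0, 0, -0.0059], "fingers": 0}, {"delta_pos": [1, -0.366, -0.114], "rot": [0, 0, -0.0059], "fingers": 0}, {"delta_pos": [1, -0.366, -0.114], "rot": [0, 0, -0.0059], "fingers": 0}, {"delta_pos": [1, -0.366, -0.114], "rot": [0, 0, -0.0059], "fingers": 0}, {"delta_pos": [0.859, 0.207, 0.474], "rot": [0, 0, -0.0084], "fingers": 0}, {"delta_pos": [0.859, 0.207, 0.474], "rot": [0, 0, -0.0084], "fingers": 0}, {"delta_pos": [0.859, 0.207, 0.474], "rot": [0, 0, -0.0084], "fingers": 0}, {"delta_pos": [0.859, 0.207, 0.474], "rot": [0, 0, -0.0084], "fingers": 0}, {"delta_pos": [0.859, 0.207, 0.474], "rot": [0, 0, -0.0084], "fingers": 0}, {"delta_pos": [0.859, 0.207, 0.474], "rot": [0, 0, -0.0084], "fingers": 0}, {"delta_pos": [0.859, 0.207, 0.474], "rot": [0, 0, -0.0084], "fingers": 0}, {"delta_pos": [0.859, 0.207, 0.474], "rot": [0, 0, -0.0084], "fingers": 0}, {"delta_pos": [0.859, 0.207, 0.474], "rot": [0, 0, -0.0084], "fingers": 0}, {"delta_pos": [0.859, 0.207, 0.474], "rot": [0, 0, -0.0084], "fingers": 0}, {"delta_pos": [0.859, 0.207, 0.474], "rot": [0, 0, -0.0084], "fingers": 0}, {"delta_pos": [0.859, 0.207, 0.474], "rot": [0, 0, -0.0084], "fingers": 0}, {"delta_pos": [0.859, 0.207, 0.474], "rot": [0, 0, -0.0084], "fingers": 0}, {"delta_pos": [0.859, 0.207, 0.474], "rot": [0, 0, -0.0084], "fingers": 0}]}}

```text
clock: 4.1
tcp_pos: [0.4639, 0.1314, 0.1571]
orientation: [-0.0, 0.57, 0.822, -0.0]
wrist_force: [0.1, -0.4, -0.5]
finger_gap: 0.0852
```

```bash
python3 - <<'E'
from h import *
g=np.array([.4522,.202,0])
T=seg(pose(g+[0,0,.10],122.5),5)
T=seg(pose(g+[0,0,.031],122.5),5,T0=T)
E
```

```text
N 5 dp [0.689, 0.197, 0.571] rot [-0.0, -0.0, -0.0067] ok
  path [[0.461, 0.16, 0.134], [0.459, 0.174, 0.123], [0.456, 0.188, 0.111], [0.452, 0.202, 0.1]] err mm [-0. -0. -0.]
N 5 dp [0.0, 0.001, 0.69] rot [-0.0, -0.0, 0.0] ok
  path [[0.452, 0.202, 0.072], [0.452, 0.202, 0.059], [0.452, 0.202, 0.045], [0.452, 0.202, 0.031]] err mm [ 0. -0. -0.]
```

{"fn": "arm_command", "kwargs": {"rows": [{"delta_pos": [0.689, 0.197, 0.571], "rot": [0, 0, -0.0067], "fingers": 0}, {"delta_pos": [0.689, 0.197, 0.571], "rot": [0, 0, -0.0067], "fingers": 0}, {"delta_pos": [0.689, 0.197, 0.571], "rot": [0, 0, -0.0067], "fingers": 0}, {"delta_pos": [0.689, 0.197, 0.571], "rot": [0, 0, -0.0067], "fingers": 0}, {"delta_pos": [0.689, 0.197, 0.571], "rot": [0, 0, -0.0067], "fingers": 0}, {"delta_pos": [0, 0, 0.69], "rot": [0, 0, 0], "fingers": 0}, {"delta_pos": [0, 0, 0.69], "rot": [0, 0, 0], "fingers": 0}, {"delta_pos": [0, 0, 0.69], "rot": [0, 0, 0], "fingers": 0}, {"delta_pos": [0, 0, 0.69], "rot": [0, 0, 0], "fingers": 0}, {"delta_pos": [0, 0, 0.69], "rot": [0, 0, 0], "fingers": 0}, {"delta_pos": [0, 0, 0], "rot": [0, 0, 0], "fingers": 0}]}}

```text
clock: 5.2
tcp_pos: [0.4508, 0.2013, 0.0296]
orientation: [-0.001, 0.481, 0.877, -0.001]
wrist_force: [0.4, 0.7, 0.9]
finger_gap: 0.0853
```

```bash
python3 - <<'E'
from h import *
s=env.get_state(); print(s['tcp_pos'].round(4) if hasattr(s['tcp_pos'],'round') else s['tcp_pos'])
a,_=env.read_camera('top'); b,_=env.read_camera('scene')
f=lambda im,x,y:cv2.resize(im[y-50:y+50,x-65:x+65],None,fx=3,fy=3,interpolation=cv2.INTER_CUBIC)
cv2.imwrite('pics/p1.png',np.hstack([f(a,285,240),f(b,396,215)]))
E
```

```text
[0.4508 0.2013 0.0296]
```

View pics/p1.png

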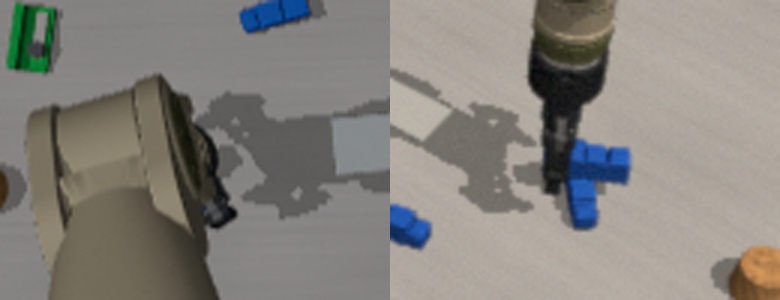

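The right half of the picture shows the gripper over the inner (left) end of the top stub, which extends along tool +x at about (600,160). I close now.

{"fn": "arm_command", "kwargs": {"rows": [{"fingers": 1, "delta_pos": [0, 0, 0], "rot": [0, 0, 0]}, {"fingers": 1, "delta_pos": [0, 0, 0], "rot": [0, 0, 0]}, {"fingers": 1, "delta_pos": [0, 0, 0], "rot": [0, 0, 0]}, {"fingers": 1, "delta_pos": [0, 0, 0], "rot": [0, 0, 0]}, {"fingers": 1, "delta_pos": [0, 0, 0], "rot": [0, 0, 0]}, {"fingers": 1, "delta_pos": [0, 0, 0], "rot": [0, 0, 0]}, {"fingers": 1, "delta_pos": [0, 0, 0], "rot": [0, 0, 0]}, {"fingers": 1, "delta_pos": [0, 0, 0], "rot": [0, 0, 0]}, {"fingers": 1, "delta_pos": [0, 0, -0.5], "rot": [0, 0, 0]}, {"fingers": 1, "delta_pos": [0, 0, -1], "rot": [0, 0, 0]}, {"fingers": 1, "delta_pos": [0, 0, -1], "rot": [0, 0, 0]}, {"fingers": 1, "delta_pos": [0, 0, -1], "rot": [0, 0, 0]}, {"fingers": 1, "delta_pos": [0, 0, -1], "rot": [0, 0, 0]}], "squeeze": 50}}

```text
clock: 6.6
tcp_pos: [0.4523, 0.2012, 0.1227]
orientation: [-0.0, 0.481, 0.876, -0.0]
wrist_force: [1.7, -0.7, -0.8]
finger_gap: 0.0253
```

```bash
cat > chk.py <<'E'
import sys
from h import *
from scipy.spatial.transform import Rotation as R
im,d=env.read_camera('scene'); s,M=axes(); P=cloud('scene',d); m=blue(im)>0
q=(P-s['tcp_pos'])@M          # tool frame
k=m&(abs(q[...,1])<.03)&(q[...,0]>-.03)&(q[...,0]<.13)&(abs(q[...,2])<.07)
w=q[k]; print(s['clock'],'gap',round(float(s['finger_gap']),4),'joints',np.round(s['joint_pos'],2),'tcp',np.round(s['tcp_pos'],4),'pitch',np.degrees(np.arcsin(-M[2,2])).round(1))
if len(w): print('bar in tool frame n',len(w),np.percentile(w,[2,98],axis=0).round(3).tolist())
x,y=int(sys.argv[1]),int(sys.argv[2]); c=im[max(0,y-75):y+75,max(0,x-100):x+100]
cv2.imwrite(f'pics/{sys.argv[3]}.png',cv2.resize(c,None,fx=3,fy=3,interpolation=cv2.INTER_CUBIC))
E
python3 chk.py 370 170 c1
python3 - <<'E'
from h import *
j=np.array([.616,-.120,0]); az=np.degrees(np.arctan2(j[1],j[0])); print(az)
# upright bar over the jar: pitch 8 below horizontal
b=pose([0,0,0],az+180,8); 
T=seg(pose([.46,.13,.33],az+180-45,50),14)
tgt=pose([0,0,0],az+180,8); tgt[:3,3]=j+[0,0,.34]+tgt[:3,2]*.015-0
T=seg(tgt,16,T0=T); print(T.round(3))
E
```

```text
6.65 gap 0.0249 joints [ 0.26  0.22 -0.35  1.   -0.    1.26] tcp [0.4542 0.2017 0.1259] pitch 89.8
bar in tool frame n 236 [[0.016, -0.012, -0.028], [0.075, 0.014, 0.0]]
-11.023455963743139
N 14 dp [-0.456, -0.119, -0.632] rot [-0.0001, -0.0079, -0.0003] ok
  path [[0.463, 0.169, 0.179], [0.467, 0.146, 0.237], [0.465, 0.135, 0.283], [0.46, 0.13, 0.33]] err mm [-0.2 -0.3 -0. ]
N 16 dp [-0.508, -0.346, 0.782] rot [-0.007, -0.0069, -0.0039] ok
  path [[0.491, 0.038, 0.31], [0.533, -0.029, 0.307], [0.586, -0.087, 0.319], [0.631, -0.122, 0.338]] err mm [ 0.3  0.5 -0.1]
[[-0.136  0.188  0.973  0.631]
 [ 0.028  0.982 -0.186 -0.122]
 [-0.99   0.002 -0.139  0.338]
 [ 0.     0.     0.     1.   ]]
```

{"fn": "arm_command", "kwargs": {"rows": [{"delta_pos": [-0.456, -0.119, -0.632], "rot": [-0.0001, -0.0079, -0.0003], "fingers": 1}, {"delta_pos": [-0.456, -0.119, -0.632], "rot": [-0.0001, -0.0079, -0.0003], "fingers": 1}, {"delta_pos": [-0.456, -0.119, -0.632], "rot": [-0.0001, -0.0079, -0.0003], "fingers": 1}, {"delta_pos": [-0.456, -0.119, -0.632], "rot": [-0.0001, -0.0079, -0.0003], "fingers": 1}, {"delta_pos": [-0.456, -0.119, -0.632], "rot": [-0.0001, -0.0079, -0.0003], "fingers": 1}, {"delta_pos": [-0.456, -0.119, -0.632], "rot": [-0.0001, -0.0079, -0.0003], "fingers": 1}, {"delta_pos": [-0.456, -0.119, -0.632], "rot": [-0.0001, -0.0079, -0.0003], "fingers": 1}, {"delta_pos": [-0.456, -0.119, -0.632], "rot": [-0.0001, -0.0079, -0.0003], "fingers": 1}, {"delta_pos": [-0.456, -0.119, -0.632], "rot": [-0.0001, -0.0079, -0.0003], "fingers": 1}, {"delta_pos": [-0.456, -0.119, -0.632], "rot": [-0.0001, -0.0079, -0.0003], "fingers": 1}, {"delta_pos": [-0.456, -0.119, -0.632], "rot": [-0.0001, -0.0079, -0.0003], "fingers": 1}, {"delta_pos": [-0.456, -0.119, -0.632], "rot": [-0.0001, -0.0079, -0.0003], "fingers": 1}, {"delta_pos": [-0.456, -0.119, -0.632], "rot": [-0.0001, -0.0079, -0.0003], "fingers": 1}, {"delta_pos": [-0.456, -0.119, -0.632], "rot": [-0.0001, -0.0079, -0.0003], "fingers": 1}]}}

```text
clock: 8.05
tcp_pos: [0.4588, 0.1293, 0.3262]
orientation: [0.301, 0.441, 0.83, -0.161]
wrist_force: [0.3, 0.5, -0.6]
finger_gap: 0.0247
```

```bash
python3 chk.py 330 120 c2; python3 - <<'E'
from h import *
j=np.array([.616,-.120,0]); az=-11.
tgt=pose([0,0,0],az+180,8); tgt[:3,3]=j+[0,0,.34]+tgt[:3,2]*.015
T=seg(tgt,16)
E
```

```text
8.1 gap 0.0248 joints [ 0.51  0.05 -0.21  1.24 -0.7   1.47] tcp [0.4587 0.1297 0.3278] pitch 50.0
bar in tool frame n 242 [[-0.01, -0.009, -0.027], [0.074, 0.016, -0.0]]
N 16 dp [-0.514, -0.344, 0.782] rot [-0.007, -0.0069, -0.0039] ok
  path [[0.491, 0.038, 0.308], [0.533, -0.029, 0.307], [0.586, -0.087, 0.319], [0.631, -0.122, 0.338]] err mm [ 0.4  0.6 -0. ]
```

{"fn": "arm_command", "kwargs": {"rows": [{"delta_pos": [-0.514, -0.344, 0.782], "rot": [-0.007, -0.0069, -0.0039], "fingers": 1}, {"delta_pos": [-0.514, -0.344, 0.782], "rot": [-0.007, -0.0069, -0.0039], "fingers": 1}, {"delta_pos": [-0.514, -0.344, 0.782], "rot": [-0.007, -0.0069, -0.0039], "fingers": 1}, {"delta_pos": [-0.514, -0.344, 0.782], "rot": [-0.007, -0.0069, -0.0039], "fingers": 1}, {"delta_pos": [-0.514, -0.344, 0.782], "rot": [-0.007, -0.0069, -0.0039], "fingers": 1}, {"delta_pos": [-0.514, -0.344, 0.782], "rot": [-0.007, -0.0069, -0.0039], "fingers": 1}, {"delta_pos": [-0.514, -0.344, 0.782], "rot": [-0.007, -0.0069, -0.0039], "fingers": 1}, {"delta_pos": [-0.514, -0.344, 0.782], "rot": [-0.007, -0.0069, -0.0039], "fingers": 1}, {"delta_pos": [-0.514, -0.344, 0.782], "rot": [-0.007, -0.0069, -0.0039], "fingers": 1}, {"delta_pos": [-0.514, -0.344, 0.782], "rot": [-0.007, -0.0069, -0.0039], "fingers": 1}, {"delta_pos": [-0.514, -0.344, 0.782], "rot": [-0.007, -0.0069, -0.0039], "fingers": 1}, {"delta_pos": [-0.514, -0.344, 0.782], "rot": [-0.007, -0.0069, -0.0039], "fingers": 1}, {"delta_pos": [-0.514, -0.344, 0.782], "rot": [-0.007, -0.0069, -0.0039], "fingers": 1}, {"delta_pos": [-0.514, -0.344, 0.782], "rot": [-0.007, -0.0069, -0.0039], "fingers": 1}, {"delta_pos": [-0.514, -0.344, 0.782], "rot": [-0.007, -0.0069, -0.0039], "fingers": 1}, {"delta_pos": [-0.514, -0.344, 0.782], "rot": [-0.007, -0.0069, -0.0039], "fingers": 1}]}}

```text
clock: 9.7
tcp_pos: [0.6632, -0.1193, 0.3718]
orientation: [0.63, 0.079, 0.77, -0.062]
wrist_force: [1.1, 0.3, 0.1]
finger_gap: 0.025
```

```bash
python3 chk.py 275 150 c3; python3 - <<'E'
from h import *
# rim centre by circle fits of mouth from the start pictures, tolerance check; bar axis in world now
im,d=env.read_camera('scene'); P=cloud('scene',d); m=blue(im)>0
w=P[m&(P[...,2]>.22)&(abs(P[...,0]-.6)<.12)&(abs(P[...,1]+.12)<.1)]
for lo in np.arange(.24,.36,.02):
    q=w[(w[:,2]>=lo)&(w[:,2]<lo+.02)]
    if len(q)>5: print(lo.round(2),len(q),np.percentile(q[:,:2],[5,95],axis=0).round(4).tolist())
E
```

```text
9.75 gap 0.0251 joints [-0.38 -0.12 -1.03 -0.71  0.17 -0.03] tcp [ 0.6645 -0.1216  0.372 ] pitch 11.3
bar in tool frame n 237 [[-0.011, -0.01, -0.026], [0.074, 0.018, 0.001]]
0.3 57 [[0.6325, -0.1208], [0.6569, -0.1012]]
0.32 61 [[0.6362, -0.1194], [0.6597, -0.1025]]
0.34 54 [[0.6385, -0.117], [0.6641, -0.103]]
```

View pics/c3.png

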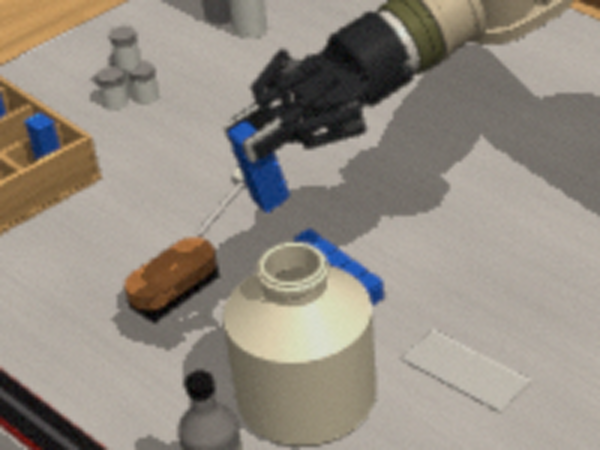

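The bar hangs upright from the fingers at about (258,165) in the crop. It is about 3 cm too far out, because joint 3 is at its limit (-1.03), and the jar mouth is at (293,265). I fit the arm's simple kinematics before choosing the placing posture.

```bash
python3 - <<'E'
from h import *
s,M=axes(); print(np.round(s['joint_pos'],4).tolist(),s['tcp_pos'].tolist(),M.round(4).tolist())
np.savez('pics/k1.npz',q=s['joint_pos'],p=s['tcp_pos'],M=M)
for pit,yaw in((8,-18.3),(20,-18.3)):
    t=pose([0,0,0],yaw+180,pit); t[:3,3]=np.array([.616,-.12,.31])+t[:3,2]*.015; seg(t,6)
E
```

```text
[-0.374, -0.1187, -1.0263, -0.7021, 0.1656, -0.0292] [0.6634083615849009, -0.12125411601893207, 0.37042686981678163] [[-0.196, 0.2045, 0.9591], [0.046, 0.9789, -0.1993], [-0.9795, 0.0051, -0.2012]]
N 6 dp [0.559, -0.098, -0.166] rot [0.003, -0.0017, 0.0004] ok
  path [[0.652, -0.123, 0.35], [0.641, -0.124, 0.329], [0.635, -0.124, 0.318], [0.63, -0.125, 0.308]] err mm [ 0.   0.  -0.1]
N 6 dp [0.597, -0.1, -0.117] rot [0.0029, 0.0039, 0.0007] ok
  path [[0.653, -0.123, 0.348], [0.642, -0.124, 0.326], [0.636, -0.124, 0.316], [0.629, -0.124, 0.305]] err mm [-0.1 -0.   0.1]
```

{"fn": "arm_command", "kwargs": {"rows": [{"delta_pos": [0.597, -0.1, -0.117], "rot": [0.0029, 0.0039, 0.0007], "fingers": 1}, {"delta_pos": [0.597, -0.1, -0.117], "rot": [0.0029, 0.0039, 0.0007], "fingers": 1}, {"delta_pos": [0.597, -0.1, -0.117], "rot": [0.0029, 0.0039, 0.0007], "fingers": 1}, {"delta_pos": [0.597, -0.1, -0.117], "rot": [0.0029, 0.0039, 0.0007], "fingers": 1}, {"delta_pos": [0.597, -0.1, -0.117], "rot": [0.0029, 0.0039, 0.0007], "fingers": 1}, {"delta_pos": [0.597, -0.1, -0.117], "rot": [0.0029, 0.0039, 0.0007], "fingers": 1}]}}

```text
clock: 10.4
tcp_pos: [0.6336, -0.1219, 0.311]
orientation: [0.562, 0.13, 0.812, -0.09]
wrist_force: [0.5, 0.7, -0.6]
finger_gap: 0.0249
```

```bash
python3 - <<'E'
from h import *
s,M=axes(); print(s['clock'],np.round(s['joint_pos'],4).tolist(),s['tcp_pos'].tolist(),'pitch',np.degrees(np.arcsin(-M[2,2])).round(1))
np.savez('pics/k2.npz',q=s['joint_pos'],p=s['tcp_pos'],M=M)
D=[]
for f in('k1','k2'):
    z=np.load(f'pics/{f}.npz'); D.append((z['q'],z['p'],z['M'][:,2]))
dn=np.array([0,0,-1.])
D.append(([-1.487,.313,.046,1.304,0,1.431],[.12757,-.56014,.23039],dn))
D.append(([.26,.22,-.35,1.0,0,1.26],[.4542,.2017,.1259],dn))
zt=pose([0]*3,124,50)[:3,2]
D.append(([.51,.05,-.21,1.24,-.7,1.47],[.4587,.1297,.3278],zt))
A=[];b=[]
for q,p,z in D:
    e=np.array([np.cos(q[0]),np.sin(q[0]),0]); f=q[1]-q[2]; th=f+q[3]
    A.append([0,np.sin(q[1]),np.cos(f),np.sin(f),np.cos(th),z@e]); b.append(p@e if 0 else np.dot(p,e))
    A.append([1,np.cos(q[1]),-np.sin(f),np.cos(f),-np.sin(th),z[2]]); b.append(p[2])
x,r,k,sv=np.linalg.lstsq(np.array(A),np.array(b),rcond=None)
print('z0,L1,a2,b2,d4,L',x.round(3),'res mm',((np.array(A)@x-b)*1000).round(1),sv.round(3))
np.save('pics/kin.npy',x)
E
```

```text
10.4 [-0.3125, -0.1468, -1.0268, -0.521, -0.0039, 0.0016] [0.6336465251511151, -0.12189030327172612, 0.3109972506785009] pitch 20.6
z0,L1,a2,b2,d4,L [0.229 0.521 0.409 0.057 0.15  0.29 ] res mm [ 0.3 -0.3  0.1 -0.2  1.5  1.6 -1.4 -1.1 -1.2 -0.1] [4.525 2.483 1.624 0.495 0.141 0.134]
```

```bash
python3 - <<'E'
from h import *
from scipy.optimize import fsolve
z0,L1,a2,b2,d4,L=np.load('pics/kin.npy')
for pit in(8,14,20,26):
  for hz in(.36,.32,.28,.24,.22):
    t=pose([0,0,0],180-18.3,pit); p=np.array([.616,-.12,hz])+t[:3,2]*.015
    e=np.array([np.cos(np.radians(18.3)),-np.sin(np.radians(18.3)),0]); r=p@e; th=np.radians(pit)
    w=np.array([r-(d4+L)*np.cos(th),p[2]+(d4+L)*np.sin(th)])
    F=lambda q:[L1*np.sin(q[0])+a2*np.cos(q[0]-q[1])+b2*np.sin(q[0]-q[1])-w[0], z0+L1*np.cos(q[0])-a2*np.sin(q[0]-q[1])+b2*np.cos(q[0]-q[1])-w[1]]
    q,_,ok,_=fsolve(F,[-.15,-1.],full_output=1); print(pit,hz,q.round(3),'j4',(th-q[0]+q[1]).round(2),ok==1)
E
```

```text
8 0.36 [-0.094 -1.152] j4 -0.92 True
8 0.32 [ 0.036 -1.215] j4 -1.11 True
8 0.28 [ 0.196 -1.269] j4 -1.32 True
8 0.24 [ 0.383 -1.31 ] j4 -1.55 True
8 0.22 [ 0.483 -1.324] j4 -1.67 True
14 0.36 [-0.184 -1.062] j4 -0.63 True
14 0.32 [-0.086 -1.131] j4 -0.8 True
14 0.28 [ 0.038 -1.193] j4 -0.99 True
14 0.24 [ 0.19  -1.246] j4 -1.19 True
14 0.22 [ 0.276 -1.268] j4 -1.3 True
20 0.36 [-0.232 -0.963] j4 -0.38 True
20 0.32 [-0.159 -1.036] j4 -0.53 True
20 0.28 [-0.065 -1.103] j4 -0.69 True
20 0.24 [ 0.053 -1.164] j4 -0.87 True
20 0.22 [ 0.121 -1.19 ] j4 -0.96 True
26 0.36 [-0.247 -0.858] j4 -0.16 True
26 0.32 [-0.193 -0.934] j4 -0.29 True
26 0.28 [-0.122 -1.005] j4 -0.43 True
26 0.24 [-0.032 -1.07 ] j4 -0.58 True
26 0.22 [ 0.021 -1.1  ] j4 -0.67 True
```

```bash
cat >> h.py <<'E'
K=[0.229,0.521,0.409,0.057,0.15,0.29,0.08]
def fk(q):
    z0,L1,a2,b2,d4,L,o=K; f=q[1]-q[2]; th=f+q[3]
    e=np.array([np.cos(q[0]),np.sin(q[0]),0]); l=np.array([-e[1],e[0],0]); k=np.array([0,0,1.])
    u=np.cos(th)*e-np.sin(th)*k; zt=np.cos(q[4])*u+np.sin(q[4])*l
    p=e*(L1*np.sin(q[1])+a2*np.cos(f)+b2*np.sin(f))+k*(z0+L1*np.cos(q[1])-a2*np.sin(f)+b2*np.cos(f))+o*l+d4*u
    return p+L*zt,zt,p
LO=np.array([-2.7,-.84,-1.01,-2.15,-1.42]);HI=np.array([2.7,1.65,1.24,2.3,1.45])
def ik(T,q0=(-.3,0,-.8,-.5,0)):
    from scipy.optimize import least_squares
    F=lambda q:np.r_[fk(q)[0]-T[:3,3],.3*(fk(q)[1]-T[:3,2])]
    r=least_squares(F,np.clip(q0,LO,HI),bounds=(LO,HI)); return r.x,np.linalg.norm(r.fun)
E
python3 - <<'E'
from h import *
for yaw in(-80,-65,-50,20,35,50,65,80):
  for pit in(0,10,18):
    o=[]
    for hz in(.34,.28,.22):
        t=pose([0,0,0],yaw+180,pit); t[:3,3]=np.array([.616,-.12,hz])+t[:3,2]*.015
        q,e=min((ik(t,(-.1,j2,-.8,j4,j5)) for j2 in(0,.5) for j4 in(-1,0,1) for j5 in(-1,1)),key=lambda x:x[1]); o.append((e*1000,q))
    print(yaw,pit,[round(x[0],1) for x in o],o[-1][1].round(2),'wrist',fk(o[-1][1])[2].round(3))
E
```

```text
-80 0 [np.float64(25.3), np.float64(25.3), np.float64(25.3)] [ 0.1   0.7  -0.83 -1.53 -1.42] wrist [0.548 0.135 0.22 ]
-80 10 [np.float64(0.0), np.float64(0.0), np.float64(0.0)] [ 0.12  0.47 -0.43  0.35 -1.39] wrist [0.569 0.147 0.268]
-80 18 [np.float64(0.0), np.float64(0.0), np.float64(0.0)] [ 0.1   0.43 -0.35  0.56 -1.25] wrist [0.571 0.138 0.305]
-65 0 [np.float64(0.0), np.float64(0.0), np.float64(0.0)] [ 0.1   0.69 -0.95 -1.64 -1.23] wrist [0.5   0.129 0.22 ]
-65 10 [np.float64(0.0), np.float64(0.0), np.float64(0.0)] [ 0.09  0.39 -0.87 -0.79 -1.18] wrist [0.502 0.125 0.268]
-65 18 [np.float64(0.0), np.float64(0.0), np.float64(0.0)] [ 0.07  0.28 -0.76 -0.3  -1.09] wrist [0.505 0.117 0.305]
-50 0 [np.float64(16.2), np.float64(28.7), np.float64(32.8)] [ 0.06  0.7  -1.01 -1.73 -1.01] wrist [0.48  0.109 0.217]
-50 10 [np.float64(0.0), np.float64(3.5), np.float64(16.4)] [ 0.03  0.36 -1.01 -1.04 -0.91] wrist [0.46  0.095 0.278]
-50 18 [np.float64(0.0), np.float64(0.0), np.float64(0.0)] [ 0.    0.23 -0.99 -0.75 -0.82] wrist [0.448 0.08  0.305]
20 0 [np.float64(32.9), np.float64(47.4), n
[... 1047 characters left out ...]
22.3), np.float64(10.2), np.float64(0.0)] [-0.77  1.05  0.21  2.3   1.24] wrist [ 0.5   -0.369  0.22 ]
65 10 [np.float64(0.0), np.float64(0.0), np.float64(0.0)] [-0.76  0.87  0.16  1.92  1.21] wrist [ 0.502 -0.365  0.268]
65 18 [np.float64(0.0), np.float64(0.0), np.float64(0.0)] [-0.74  0.75  0.11  1.69  1.13] wrist [ 0.505 -0.357  0.305]
80 0 [np.float64(58.8), np.float64(42.6), np.float64(28.3)] [-0.73  1.08  0.38  2.3   1.06] wrist [ 0.548 -0.38   0.235]
80 10 [np.float64(22.6), np.float64(5.2), np.float64(0.0)] [-0.71  1.05  0.47  2.24  1.01] wrist [ 0.569 -0.387  0.268]
80 18 [np.float64(0.0), np.float64(0.0), np.float64(0.0)] [-0.7   0.94  0.43  2.06  0.96] wrist [ 0.571 -0.378  0.305]
```

```bash
cat >> h.py <<'E'
J=np.array([.616,-.120,0])
def place(yaw=-65,pit=10,zc=-.0143,up=.10,hz=.224):
    """TCP pose with the bar's centre line through the neck's middle, hold point at hz, then backed off along tool x"""
    T=pose([0,0,0],yaw+180,pit); x,z=T[:3,0],T[:3,2]
    s=(hz-.185)/-x[2]                      # along bar from grip to neck middle
    T[:3,3]=J+[0,0,.185]-s*x-zc*z-up*x; return T
E
python3 - <<'E'
from h import *
A=place(); T=seg(A,12); print(ik(A,(.1,.4,-.9,-.8,-1.1)),ik(place(up=0),(.1,.4,-.9,-.8,-1.1)))
B=place(up=0); print(B[:3,3])
# bar bottom along the path: s=.075
from scipy.linalg import expm,logm
E
```

```text
N 12 dp [-0.058, -0.113, 0.072] rot [0.0105, -0.0023, 0.0029] ok
  path [[0.636, -0.133, 0.314], [0.636, -0.141, 0.316], [0.634, -0.15, 0.318], [0.632, -0.155, 0.32]] err mm [-0.   0.1  0. ]
(array([ 0.04691487,  0.19848438, -0.77538582, -0.53906754, -1.14588569]), np.float64(2.1029957269428104e-11)) (array([ 0.07837404,  0.38971663, -0.86835372, -0.79181026, -1.17420967]), np.float64(3.4492746876517567e-09))
[ 0.62485787 -0.13899576  0.22151683]
```

{"fn": "arm_command", "kwargs": {"rows": [{"delta_pos": [-0.058, -0.113, 0.072], "rot": [0.0105, -0.0023, 0.0029], "fingers": 1}, {"delta_pos": [-0.058, -0.113, 0.072], "rot": [0.0105, -0.0023, 0.0029], "fingers": 1}, {"delta_pos": [-0.058, -0.113, 0.072], "rot": [0.0105, -0.0023, 0.0029], "fingers": 1}, {"delta_pos": [-0.058, -0.113, 0.072], "rot": [0.0105, -0.0023, 0.0029], "fingers": 1}, {"delta_pos": [-0.058, -0.113, 0.072], "rot": [0.0105, -0.0023, 0.0029], "fingers": 1}, {"delta_pos": [-0.058, -0.113, 0.072], "rot": [0.0105, -0.0023, 0.0029], "fingers": 1}, {"delta_pos": [-0.058, -0.113, 0.072], "rot": [0.0105, -0.0023, 0.0029], "fingers": 1}, {"delta_pos": [-0.058, -0.113, 0.072], "rot": [0.0105, -0.0023, 0.0029], "fingers": 1}, {"delta_pos": [-0.058, -0.113, 0.072], "rot": [0.0105, -0.0023, 0.0029], "fingers": 1}, {"delta_pos": [-0.058, -0.113, 0.072], "rot": [0.0105, -0.0023, 0.0029], "fingers": 1}, {"delta_pos": [-0.058, -0.113, 0.072], "rot": [0.0105, -0.0023, 0.0029], "fingers": 1}, {"delta_pos": [-0.058, -0.113, 0.072], "rot": [0.0105, -0.0023, 0.0029], "fingers": 1}, {"delta_pos": [0, 0, 0], "rot": [0, 0, 0], "fingers": 1}]}}

```text
clock: 11.7
tcp_pos: [0.634, -0.1544, 0.3205]
orientation: [0.542, 0.413, 0.645, -0.345]
wrist_force: [0.3, 1.0, -0.8]
finger_gap: 0.0249
```

```bash
python3 chk.py 280 140 c4; python3 - <<'E'
from h import *
seg(place(),2); seg(place(up=0),10,T0=place())
E
```

```text
11.75 gap 0.0251 joints [ 0.07  0.21 -0.75 -0.51 -1.16  0.42] tcp [ 0.6336 -0.1546  0.3204] pitch 10.0
bar in tool frame n 197 [[-0.012, -0.007, -0.029], [0.073, 0.017, -0.002]]
N 2 dp [0.012, -0.033, -0.008] rot [0.0, -0.0001, -0.0002] ok
  path [[0.633, -0.155, 0.32], [0.632, -0.155, 0.32], [0.632, -0.155, 0.32], [0.632, -0.155, 0.32]] err mm [-0. -0. -0.]
N 10 dp [0.5, 0.0, 0.0] rot [0.0, 0.0, -0.0] ok
  path [[0.63, -0.15, 0.29], [0.628, -0.145, 0.261], [0.626, -0.142, 0.241], [0.625, -0.139, 0.222]] err mm [0. 0. 0.]
```

{"fn": "arm_command", "kwargs": {"rows": [{"delta_pos": [0.02, -0.066, 0], "rot": [0, 0, 0], "fingers": 1}, {"delta_pos": [0.5, 0, 0], "rot": [0, 0, 0], "fingers": 1}, {"delta_pos": [0.5, 0, 0], "rot": [0, 0, 0], "fingers": 1}, {"delta_pos": [0.5, 0, 0], "rot": [0, 0, 0], "fingers": 1}, {"delta_pos": [0.5, 0, 0], "rot": [0, 0, 0], "fingers": 1}, {"delta_pos": [0.5, 0, 0], "rot": [0, 0, 0], "fingers": 1}]}}

```text
clock: 12.35
tcp_pos: [0.6277, -0.1477, 0.2696]
orientation: [0.542, 0.413, 0.646, -0.345]
wrist_force: [-0.6, 0.0, 0.3]
finger_gap: 0.0253
```

```bash
python3 chk.py 280 160 c5; python3 - <<'E'
from h import *
im,_=env.read_camera('top'); cv2.imwrite('pics/t5.png',np.hstack([cv2.resize(im[131:231,327:427],(400,400),interpolation=2),cv2.resize(cv2.imread('pics/c5.png')[40:440,100:500],(400,400))]))
E
```

```text
12.4 gap 0.0251 joints [ 0.08  0.3  -0.81 -0.64 -1.18  0.44] tcp [ 0.6272 -0.1476  0.2676] pitch 10.1
bar in tool frame n 182 [[-0.013, -0.009, -0.029], [0.072, 0.02, -0.001]]
```

View pics/t5.png

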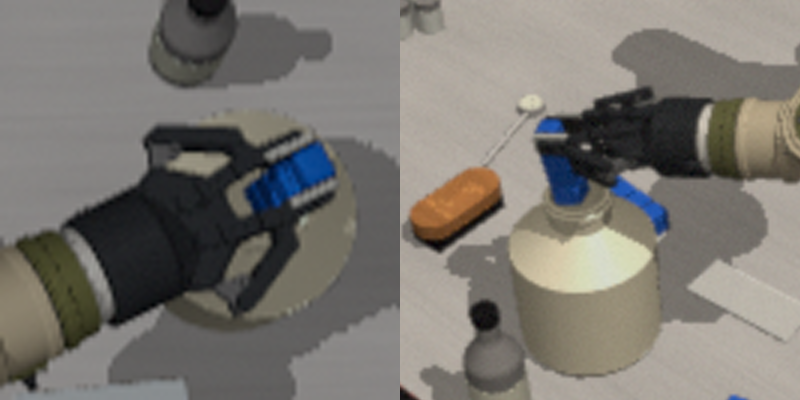

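Both halves show the stub's lower end just entering the mouth, at about (565,200) in the right half, with no contact force. I lower the rest of the way.

{"fn": "arm_command", "kwargs": {"rows": [{"delta_pos": [0.46, 0, 0], "rot": [0, 0, 0], "fingers": 1}, {"delta_pos": [0.46, 0, 0], "rot": [0, 0, 0], "fingers": 1}, {"delta_pos": [0.46, 0, 0], "rot": [0, 0, 0], "fingers": 1}, {"delta_pos": [0.46, 0, 0], "rot": [0, 0, 0], "fingers": 1}, {"delta_pos": [0.46, 0, 0], "rot": [0, 0, 0], "fingers": 1}, {"delta_pos": [0, 0, 0], "rot": [0, 0, 0], "fingers": 1}]}}

```text
clock: 13.05
tcp_pos: [0.6242, -0.1404, 0.2236]
orientation: [0.541, 0.412, 0.646, -0.345]
wrist_force: [0.3, -0.9, -0.5]
finger_gap: 0.0249
```

No contact force. I release and back up.

{"fn": "arm_command", "kwargs": {"rows": [{"delta_pos": [0, 0, 0], "rot": [0, 0, 0], "fingers": 0.4}, {"delta_pos": [0, 0, 0], "rot": [0, 0, 0], "fingers": 0}, {"delta_pos": [0, 0, 0], "rot": [0, 0, 0], "fingers": 0}, {"delta_pos": [0, 0, 0], "rot": [0, 0, 0], "fingers": 0}, {"delta_pos": [0, 0, 0], "rot": [0, 0, 0], "fingers": 0}, {"delta_pos": [-1, 0, 0], "rot": [0, 0, 0], "fingers": 0}, {"delta_pos": [-1, 0, 0], "rot": [0, 0, 0], "fingers": 0}, {"delta_pos": [-1, 0, 0], "rot": [0, 0, 0], "fingers": 0}, {"delta_pos": [-1, 0, -1], "rot": [0, 0, 0], "fingers": 0}, {"delta_pos": [0, 0, -1], "rot": [0, 0, 0], "fingers": 0}, {"delta_pos": [0, 0, -1], "rot": [0, 0, 0], "fingers": 0}]}}

```text
clock: 14.15
tcp_pos: [0.6052, -0.0994, 0.3164]
orientation: [0.543, 0.414, 0.644, -0.344]
wrist_force: [0.1, -0.4, -0.2]
finger_gap: 0.0852
```

```bash
cat > jar.py <<'E'
from h import *
im,d=env.read_camera('top'); P=cloud('top',d); cv2.imwrite('pics/jt.png',im)
r=P[(P[...,2]>.19)&(P[...,2]<.206)&(np.hypot(P[...,0]-.616,P[...,1]+.12)<.06)]
print('rim',len(r),cv2.minEnclosingCircle((r[:,:2]*1000).astype(np.float32)) if len(r)>5 else '')
m=(blue(im)>0)&(np.hypot(P[...,0]-.616,P[...,1]+.12)<.09); print('blue at jar',m.sum(),P[m].mean(0) if m.any() else '')
for i,(x,y) in {'long':(.439,.2245),'short':(.608,.113),'block':(.444,-.24)}.items():
    k=(blue(im)>0)&(np.hypot(P[...,0]-x,P[...,1]-y)<.09)&(P[...,2]>.012)&(P[...,2]<.045); q=(P[k][:,:2]*1000).astype(np.float32)
    if len(q)>20:
        c,s,a=cv2.minAreaRect(q); b=cv2.boxPoints((c,s,a)); e=max(b[1]-b[0],b[2]-b[1],key=np.linalg.norm); ax=np.degrees(np.arctan2(e[1],e[0]))%180
        u=np.array([np.cos(np.radians(ax)),np.sin(np.radians(ax))]); t=(q-np.array(c))@u; z=P[k][:,2]; h=np.sort(s)[1]/2
        print(i,len(q),np.round(c),np.round(s),'axis',round(ax,1),'top z at -end/+end',np.median(z[(t<-h+14)&(t>-h+4)]).round(3),np.median(z[(t>h-14)&(t<h-4)]).round(3))
E
python3 jar.py; python3 chk.py 290 160 c6
```

```text
rim 229 ((616.331787109375, -120.93922424316406), 36.735435485839844)
blue at jar 0 
short 164 [608. 114.] [23. 73.] axis 104.9 top z at -end/+end 0.029 0.023
block 338 [ 443. -237.] [137.  24.] axis 84.3 top z at -end/+end 0.029 0.029
14.25 gap 0.0855 joints [ 0.18  0.19 -0.74 -0.32 -1.26  0.59] tcp [ 0.6055 -0.0982  0.3161] pitch 10.0
```

```bash
python3 - <<'E'
from h import *
g=np.array([.614,.0897,0])
T=seg(pose(g+[0,0,.26],104,70),12)
T=seg(pose(g+[0,0,.10],104),8,T0=T)
print(ik(pose(g+[0,0,.26],104,70),(0,.4,-.5,.5,-.5)))
E
```

```text
N 12 dp [0.661, 0.292, -0.449] rot [0.0021, 0.0138, 0.0017] ok
  path [[0.607, -0.043, 0.277], [0.609, 0.005, 0.26], [0.611, 0.056, 0.256], [0.614, 0.09, 0.26]] err mm [ 0.1 -0.1 -0.2]
N 8 dp [0.198, -0.001, 0.984] rot [0.0, 0.007, -0.0] ok
  path [[0.616, 0.083, 0.2], [0.616, 0.083, 0.16], [0.615, 0.087, 0.12], [0.614, 0.09, 0.1]] err mm [0.1 0.  0. ]
(array([ 0.1756114 ,  0.38922368,  0.18151801,  1.33809817, -0.34820654]), np.float64(1.6685247218276365e-10))
```

{"fn": "arm_command", "kwargs": {"rows": [{"delta_pos": [0.661, 0.292, -0.449], "rot": [0.0021, 0.0138, 0.0017], "fingers": 0}, {"delta_pos": [0.661, 0.292, -0.449], "rot": [0.0021, 0.0138, 0.0017], "fingers": 0}, {"delta_pos": [0.661, 0.292, -0.449], "rot": [0.0021, 0.0138, 0.0017], "fingers": 0}, {"delta_pos": [0.661, 0.292, -0.449], "rot": [0.0021, 0.0138, 0.0017], "fingers": 0}, {"delta_pos": [0.661, 0.292, -0.449], "rot": [0.0021, 0.0138, 0.0017], "fingers": 0}, {"delta_pos": [0.661, 0.292, -0.449], "rot": [0.0021, 0.0138, 0.0017], "fingers": 0}, {"delta_pos": [0.661, 0.292, -0.449], "rot": [0.0021, 0.0138, 0.0017], "fingers": 0}, {"delta_pos": [0.661, 0.292, -0.449], "rot": [0.0021, 0.0138, 0.0017], "fingers": 0}, {"delta_pos": [0.661, 0.292, -0.449], "rot": [0.0021, 0.0138, 0.0017], "fingers": 0}, {"delta_pos": [0.661, 0.292, -0.449], "rot": [0.0021, 0.0138, 0.0017], "fingers": 0}, {"delta_pos": [0.661, 0.292, -0.449], "rot": [0.0021, 0.0138, 0.0017], "fingers": 0}, {"delta_pos": [0.661, 0.292, -0.449], "rot": [0.0021, 0.0138, 0.0017], "fingers": 0}, {"delta_pos": [0.198, 0, 0.984], "rot": [0, 0.007, 0], "fingers": 0}, {"delta_pos": [0.198, 0, 0.984], "rot": [0, 0.007, 0], "fingers": 0}, {"delta_pos": [0.198, 0, 0.984], "rot": [0, 0.007, 0], "fingers": 0}, {"delta_pos": [0.198, 0, 0.984], "rot": [0, 0.007, 0], "fingers": 0}, {"delta_pos": [0.198, 0, 0.984], "rot": [0, 0.007, 0], "fingers": 0}, {"delta_pos": [0.198, 0, 0.984], "rot": [0, 0.007, 0], "fingers": 0}, {"delta_pos": [0.198, 0, 0.984], "rot": [0, 0.007, 0], "fingers": 0}, {"delta_pos": [0.198, 0, 0.984], "rot": [0, 0.007, 0], "fingers": 0}]}}

```text
clock: 16.25
tcp_pos: [0.6226, 0.0603, 0.0929]
orientation: [0.035, 0.608, 0.793, -0.02]
wrist_force: [-1.0, 0.2, 0.3]
finger_gap: 0.0852
```

```bash
python3 jar.py; python3 - <<'E'
from h import *
g=np.array([.614,.0897,0])
s,M=axes(); print(s['clock'],s['tcp_pos'].round(4),M[:,0].round(3))
T=seg(pose(g+[0,0,.006],104),6)
im,d=env.read_camera('scene'); P=cloud('scene',d); k=(blue(im)>0)&(np.hypot(P[...,0]-.61,P[...,1]-.11)<.08)
u=np.array([np.cos(np.radians(104)),np.sin(np.radians(104))]); t=(P[k][:,:2]-g[:2])@u; n=(P[k][:,:2]-g[:2])@[-u[1],u[0]]
print('along from grip',np.percentile(t,[2,98]).round(3),'across',np.percentile(n,[2,98]).round(3))
E
```

```text
rim 227 ((616.5162963867188, -120.6646728515625), 36.339508056640625)
blue at jar 0 
long 134 [453. 239.] [65. 25.] axis 43.9 top z at -end/+end 0.029 0.021
block 331 [ 443. -237.] [136.  24.] axis 84.3 top z at -end/+end 0.029 0.029
16.3 [0.6208 0.0595 0.0893] [-0.257  0.963 -0.078]
N 6 dp [0.289, 0.006, 0.681] rot [0.0002, 0.0021, 0.0004] ok
  path [[0.619, 0.069, 0.061], [0.616, 0.079, 0.034], [0.615, 0.084, 0.02], [0.614, 0.09, 0.006]] err mm [-0.1 -0.   0.1]
along from grip [-0.008  0.061] across [-0.015  0.01 ]
```

```bash
python3 - <<'E'
from h import *
g=np.array([.614,.0897,0])
T=seg(pose(g+[0,0,.065],104),4); seg(pose(g+[0,0,.006],104),5,T0=T)
E
```

```text
N 4 dp [0.403, 0.016, 0.3] rot [0.0002, 0.0032, 0.0006] ok
  path [[0.617, 0.074, 0.077], [0.616, 0.082, 0.071], [0.614, 0.09, 0.065], [0.614, 0.09, 0.065]] err mm [-0. -0.  0.]
N 5 dp [0.0, 0.0, 0.59] rot [0.0, 0.0, 0.0] ok
  path [[0.614, 0.09, 0.041], [0.614, 0.09, 0.03], [0.614, 0.09, 0.018], [0.614, 0.09, 0.006]] err mm [-0. -0.  0.]
```

{"fn": "arm_command", "kwargs": {"rows": [{"delta_pos": [0.403, 0.016, 0.3], "rot": [0.0002, 0.0032, 0.0006], "fingers": 0}, {"delta_pos": [0.403, 0.016, 0.3], "rot": [0.0002, 0.0032, 0.0006], "fingers": 0}, {"delta_pos": [0.403, 0.016, 0.3], "rot": [0.0002, 0.0032, 0.0006], "fingers": 0}, {"delta_pos": [0.403, 0.016, 0.3], "rot": [0.0002, 0.0032, 0.0006], "fingers": 0}, {"delta_pos": [0, 0, 0.59], "rot": [0, 0, 0], "fingers": 0}, {"delta_pos": [0, 0, 0.59], "rot": [0, 0, 0], "fingers": 0}, {"delta_pos": [0, 0, 0.59], "rot": [0, 0, 0], "fingers": 0}, {"delta_pos": [0, 0, 0.59], "rot": [0, 0, 0], "fingers": 0}, {"delta_pos": [0, 0, 0.59], "rot": [0, 0, 0], "fingers": 0}, {"delta_pos": [0, 0, 0], "rot": [0, 0, 0], "fingers": 0}]}}

```text
clock: 17.35
tcp_pos: [0.614, 0.0911, 0.0072]
orientation: [0.001, 0.615, 0.789, 0.0]
wrist_force: [-0.6, 0.1, 0.4]
finger_gap: 0.0852
```

{"fn": "arm_command", "kwargs": {"rows": [{"fingers": 1, "delta_pos": [0, 0, 0], "rot": [0, 0, 0]}, {"fingers": 1, "delta_pos": [0, 0, 0], "rot": [0, 0, 0]}, {"fingers": 1, "delta_pos": [0, 0, 0], "rot": [0, 0, 0]}, {"fingers": 1, "delta_pos": [0, 0, 0], "rot": [0, 0, 0]}, {"fingers": 1, "delta_pos": [0, 0, 0], "rot": [0, 0, 0]}, {"fingers": 1, "delta_pos": [0, 0, 0], "rot": [0, 0, 0]}, {"fingers": 1, "delta_pos": [0, 0, 0], "rot": [0, 0, 0]}, {"fingers": 1, "delta_pos": [0, 0, 0], "rot": [0, 0, 0]}, {"fingers": 1, "delta_pos": [0, 0, -0.5], "rot": [0, 0, 0]}, {"fingers": 1, "delta_pos": [0, 0, -1], "rot": [0, 0, 0]}, {"fingers": 1, "delta_pos": [0, 0, -1], "rot": [0, 0, 0]}, {"fingers": 1, "delta_pos": [0, 0, -1], "rot": [0, 0, 0]}, {"fingers": 1, "delta_pos": [0, 0, -1], "rot": [0, 0, 0]}, {"fingers": 1, "delta_pos": [0, 0, -1], "rot": [0, 0, 0]}], "squeeze": 50}}

```text
clock: 18.75
tcp_pos: [0.6145, 0.0914, 0.1205]
orientation: [0.002, 0.614, 0.789, 0.001]
wrist_force: [0.4, -1.1, 0.1]
finger_gap: 0.0248
```

```bash
python3 chk.py 330 200 d1; python3 - <<'E'
from h import *
T=seg(pose([.60,.07,.33],108,50),14)
A=place(zc=-.0095); seg(A,16,T0=T); print(ik(pose([.60,.07,.33],108,50),(.1,.2,-.3,.9,-.7)))
E
```

```text
18.8 gap 0.025 joints [ 0.02  0.45 -0.02  1.09 -0.    1.34] tcp [0.6165 0.0915 0.1243] pitch 89.4
bar in tool frame n 204 [[0.005, -0.012, -0.019], [0.061, 0.013, 0.008]]
N 14 dp [-0.296, -0.068, -0.692] rot [-0.0002, -0.0079, -0.0008] ok
  path [[0.615, 0.071, 0.181], [0.612, 0.062, 0.241], [0.607, 0.063, 0.286], [0.6, 0.07, 0.33]] err mm [-0.1 -0.1 -0. ]
N 16 dp [-0.334, -0.164, 0.604] rot [-0.001, -0.0069, -0.0006] ok
  path [[0.606, 0.002, 0.311], [0.613, -0.054, 0.306], [0.622, -0.11, 0.311], [0.63, -0.15, 0.321]] err mm [-0.4 -0.  -0.2]
(array([ 0.29314897,  0.34354315,  0.16285748,  1.372484  , -0.69794653]), np.float64(1.6503400189708005e-08))
```

{"fn": "arm_command", "kwargs": {"rows": [{"delta_pos": [-0.296, -0.068, -0.692], "rot": [-0.0002, -0.0079, -0.0008], "fingers": 1}, {"delta_pos": [-0.296, -0.068, -0.692], "rot": [-0.0002, -0.0079, -0.0008], "fingers": 1}, {"delta_pos": [-0.296, -0.068, -0.692], "rot": [-0.0002, -0.0079, -0.0008], "fingers": 1}, {"delta_pos": [-0.296, -0.068, -0.692], "rot": [-0.0002, -0.0079, -0.0008], "fingers": 1}, {"delta_pos": [-0.296, -0.068, -0.692], "rot": [-0.0002, -0.0079, -0.0008], "fingers": 1}, {"delta_pos": [-0.296, -0.068, -0.692], "rot": [-0.0002, -0.0079, -0.0008], "fingers": 1}, {"delta_pos": [-0.296, -0.068, -0.692], "rot": [-0.0002, -0.0079, -0.0008], "fingers": 1}, {"delta_pos": [-0.296, -0.068, -0.692], "rot": [-0.0002, -0.0079, -0.0008], "fingers": 1}, {"delta_pos": [-0.296, -0.068, -0.692], "rot": [-0.0002, -0.0079, -0.0008], "fingers": 1}, {"delta_pos": [-0.296, -0.068, -0.692], "rot": [-0.0002, -0.0079, -0.0008], "fingers": 1}, {"delta_pos": [-0.296, -0.068, -0.692], "rot": [-0.0002, -0.0079, -0.0008], "fingers": 1}, {"delta_pos": [-0.296, -0.068, -0.692], "rot": [-0.0002, -0.0079, -0.0008], "fingers": 1}, {"delta_pos": [-0.296, -0.068, -0.692], "rot": [-0.0002, -0.0079, -0.0008], "fingers": 1}, {"delta_pos": [-0.296, -0.068, -0.692], "rot": [-0.0002, -0.0079, -0.0008], "fingers": 1}]}}

```text
clock: 20.2
tcp_pos: [0.599, 0.0699, 0.3255]
orientation: [0.277, 0.55, 0.762, -0.202]
wrist_force: [-0.3, -0.6, -0.4]
finger_gap: 0.0248
```

```bash
python3 - <<'E'
from h import *
s,M=axes(); print(s['tcp_pos'].round(3),s['joint_pos'].round(2),s['finger_gap'])
seg(place(zc=-.0075),19)
E
```

```text
[0.599 0.07  0.325] [ 0.3   0.35  0.15  1.37 -0.7   1.55] 0.02478416492207095
N 19 dp [-0.288, -0.136, 0.5] rot [-0.0009, -0.0058, -0.0005] ok
  path [[0.604, 0.013, 0.31], [0.612, -0.045, 0.304], [0.621, -0.104, 0.309], [0.63, -0.149, 0.321]] err mm [ 0.3 -0.1 -0.4]
```

{"fn": "arm_command", "kwargs": {"rows": [{"delta_pos": [-0.288, -0.136, 0.5], "rot": [-0.0009, -0.0058, -0.0005], "fingers": 1}, {"delta_pos": [-0.288, -0.136, 0.5], "rot": [-0.0009, -0.0058, -0.0005], "fingers": 1}, {"delta_pos": [-0.288, -0.136, 0.5], "rot": [-0.0009, -0.0058, -0.0005], "fingers": 1}, {"delta_pos": [-0.288, -0.136, 0.5], "rot": [-0.0009, -0.0058, -0.0005], "fingers": 1}, {"delta_pos": [-0.288, -0.136, 0.5], "rot": [-0.0009, -0.0058, -0.0005], "fingers": 1}, {"delta_pos": [-0.288, -0.136, 0.5], "rot": [-0.0009, -0.0058, -0.0005], "fingers": 1}, {"delta_pos": [-0.288, -0.136, 0.5], "rot": [-0.0009, -0.0058, -0.0005], "fingers": 1}, {"delta_pos": [-0.288, -0.136, 0.5], "rot": [-0.0009, -0.0058, -0.0005], "fingers": 1}, {"delta_pos": [-0.288, -0.136, 0.5], "rot": [-0.0009, -0.0058, -0.0005], "fingers": 1}, {"delta_pos": [-0.288, -0.136, 0.5], "rot": [-0.0009, -0.0058, -0.0005], "fingers": 1}, {"delta_pos": [-0.288, -0.136, 0.5], "rot": [-0.0009, -0.0058, -0.0005], "fingers": 1}, {"delta_pos": [-0.288, -0.136, 0.5], "rot": [-0.0009, -0.0058, -0.0005], "fingers": 1}, {"delta_pos": [-0.288, -0.136, 0.5], "rot": [-0.0009, -0.0058, -0.0005], "fingers": 1}, {"delta_pos": [-0.288, -0.136, 0.5], "rot": [-0.0009, -0.0058, -0.0005], "fingers": 1}, {"delta_pos": [-0.288, -0.136, 0.5], "rot": [-0.0009, -0.0058, -0.0005], "fingers": 1}, {"delta_pos": [-0.288, -0.136, 0.5], "rot": [-0.0009, -0.0058, -0.0005], "fingers": 1}, {"delta_pos": [-0.288, -0.136, 0.5], "rot": [-0.0009, -0.0058, -0.0005], "fingers": 1}, {"delta_pos": [-0.288, -0.136, 0.5], "rot": [-0.0009, -0.0058, -0.0005], "fingers": 1}, {"delta_pos": [-0.288, -0.136, 0.5], "rot": [-0.0009, -0.0058, -0.0005], "fingers": 1}, {"delta_pos": [0, 0, 0], "rot": [0, 0, 0], "fingers": 1}]}}

```text
clock: 22.2
tcp_pos: [0.6288, -0.1498, 0.3184]
orientation: [0.54, 0.412, 0.648, -0.344]
wrist_force: [-0.1, 0.4, -2.1]
finger_gap: 0.0251
```

```bash
python3 chk.py 280 140 d2; python3 - <<'E'
from h import *
seg(place(zc=-.0075),3)
E
```

```text
22.25 gap 0.0254 joints [ 0.08  0.21 -0.75 -0.48 -1.17  0.44] tcp [ 0.629  -0.1493  0.3183] pitch 10.4
bar in tool frame n 158 [[-0.014, -0.012, -0.021], [0.055, 0.016, 0.007]]
N 3 dp [-0.046, 0.01, -0.016] rot [0.0, -0.0004, 0.0002] ok
  path [[0.629, -0.149, 0.319], [0.629, -0.149, 0.32], [0.629, -0.149, 0.321], [0.629, -0.149, 0.321]] err mm [-0.  0. -0.]
```

{"fn": "arm_command", "kwargs": {"rows": [{"delta_pos": [0.48, 0.015, -0.02], "rot": [0, -0.001, 0], "fingers": 1}, {"delta_pos": [0.48, 0.015, -0.02], "rot": [0, 0, 0], "fingers": 1}, {"delta_pos": [0.48, 0, 0], "rot": [0, 0, 0], "fingers": 1}, {"delta_pos": [0.48, 0, 0], "rot": [0, 0, 0], "fingers": 1}, {"delta_pos": [0.48, 0, 0], "rot": [0, 0, 0], "fingers": 1}, {"delta_pos": [0.48, 0, 0], "rot": [0, 0, 0], "fingers": 1}]}}

```text
clock: 22.85
tcp_pos: [0.6259, -0.1386, 0.2629]
orientation: [0.543, 0.411, 0.647, -0.345]
wrist_force: [0.3, -0.2, -0.8]
finger_gap: 0.025
```

{"fn": "arm_command", "kwargs": {"rows": [{"delta_pos": [0.48, 0, 0], "rot": [0, 0, 0], "fingers": 1}, {"delta_pos": [0.48, 0, 0], "rot": [0, 0, 0], "fingers": 1}, {"delta_pos": [0.48, 0, 0], "rot": [0, 0, 0], "fingers": 1}, {"delta_pos": [0.48, 0, 0], "rot": [0, 0, 0], "fingers": 1}, {"delta_pos": [0, 0, 0], "rot": [0, 0, 0], "fingers": 1}]}}

```text
clock: 23.35
tcp_pos: [0.6225, -0.1327, 0.2239]
orientation: [0.542, 0.41, 0.647, -0.346]
wrist_force: [-0.4, 0.8, 0.3]
finger_gap: 0.0247
```

{"fn": "arm_command", "kwargs": {"rows": [{"delta_pos": [0, 0, 0], "rot": [0, 0, 0], "fingers": 0.4}, {"delta_pos": [0, 0, 0], "rot": [0, 0, 0], "fingers": 0}, {"delta_pos": [0, 0, 0], "rot": [0, 0, 0], "fingers": 0}, {"delta_pos": [0, 0, 0], "rot": [0, 0, 0], "fingers": 0}, {"delta_pos": [0, 0, 0], "rot": [0, 0, 0], "fingers": 0}, {"delta_pos": [-1, 0, 0], "rot": [0, 0, 0], "fingers": 0}, {"delta_pos": [-1, 0, 0], "rot": [0, 0, 0], "fingers": 0}, {"delta_pos": [-1, 0, 0], "rot": [0, 0, 0], "fingers": 0}, {"delta_pos": [-1, 0, -1], "rot": [0, 0, 0], "fingers": 0}, {"delta_pos": [0, 0, -1], "rot": [0, 0, 0], "fingers": 0}, {"delta_pos": [0, 0, -1], "rot": [0, 0, 0], "fingers": 0}]}}

```text
clock: 24.45
tcp_pos: [0.6035, -0.0917, 0.3166]
orientation: [0.543, 0.412, 0.646, -0.345]
wrist_force: [0.8, 0.0, -0.9]
finger_gap: 0.0855
```

```bash
python3 jar.py; python3 - <<'E'
from h import *
from h import _ if False else np
E
python3 - <<'E'
from h import *
im,d=env.read_camera('scene'); P=cloud('scene',d); m=blue(im)>0
k=m&(np.hypot(P[...,0]-.439,P[...,1]-.2245)<.09)&(P[...,2]>.024)&(P[...,2]<.04); q=(P[k][:,:2]*1000).astype(np.float32)
print('scene long top',len(q),cv2.minAreaRect(q))
kk=m&(np.hypot(P[...,0]-.439,P[...,1]-.2245)<.09); u=np.array([np.cos(np.radians(42.5)),np.sin(np.radians(42.5))])
w=P[kk]; t=(w[:,:2]-[.439,.2245])@u; print(np.percentile(t,[1,99]).round(4))
for a in np.arange(-.06,.06,.012):
    j=(t>=a)&(t<a+.012)
    if j.sum()>3: print(a.round(3),j.sum(),np.percentile(w[j,2],90).round(3))
E
```

```text
rim 229 ((616.2124633789062, -120.88424682617188), 36.403045654296875)
blue at jar 0 
block 338 [ 443. -236.] [138.  24.] axis 84.3 top z at -end/+end 0.029 0.028
scene long top 164 ((439.3740539550781, 226.5206756591797), (96.91514587402344, 24.432273864746094), 41.47361755371094)
[-0.0451  0.0568]
-0.048 14 0.032
-0.036 29 0.034
-0.024 21 0.03
-0.012 25 0.031
-0.0 23 0.032
0.012 25 0.032
0.024 37 0.032
0.036 22 0.026
0.048 36 0.024  File "<stdin>", line 2
    from h import _ if False else np
                    ^^
SyntaxError: invalid syntax
```

```bash
python3 - <<'E'
from h import *
g=np.array([.412,.200,0])
W1=pose([.53,.09,.27],90,70)
T=seg(W1,18); T=seg(pose(g+[0,0,.09],42.5),20,T0=T)
print(ik(W1,(0,.2,-.3,.9,-.5)),ik(pose(g+[0,0,.005],42.5),(.2,.2,-.3,1,0)))
E
```

```text
N 18 dp [0.453, -0.095, -0.361] rot [0.0031, 0.0091, 0.0026] ok
  path [[0.578, -0.05, 0.283], [0.555, 0.0, 0.265], [0.54, 0.045, 0.262], [0.53, 0.09, 0.27]] err mm [-0.4 -0.2 -0.3]
N 20 dp [0.226, -0.41, 0.407] rot [0.0012, 0.0026, 0.0066] ok
  path [[0.483, 0.106, 0.214], [0.45, 0.131, 0.168], [0.425, 0.166, 0.124], [0.412, 0.2, 0.09]] err mm [0.4 0.3 0. ]
(array([ 0.20021538,  0.30470681,  0.08409711,  1.42244714, -0.34180463]), np.float64(9.16661497081585e-11)) (array([ 2.76347804e-01,  2.92269800e-01, -6.00915872e-01,  6.77610656e-01,
       -4.96992949e-11]), np.float64(1.1085426363370172e-10))
```

{"fn": "arm_command", "kwargs": {"rows": [{"delta_pos": [0.453, -0.095, -0.361], "rot": [0.0031, 0.0091, 0.0026], "fingers": 0}, {"delta_pos": [0.453, -0.095, -0.361], "rot": [0.0031, 0.0091, 0.0026], "fingers": 0}, {"delta_pos": [0.453, -0.095, -0.361], "rot": [0.0031, 0.0091, 0.0026], "fingers": 0}, {"delta_pos": [0.453, -0.095, -0.361], "rot": [0.0031, 0.0091, 0.0026], "fingers": 0}, {"delta_pos": [0.453, -0.095, -0.361], "rot": [0.0031, 0.0091, 0.0026], "fingers": 0}, {"delta_pos": [0.453, -0.095, -0.361], "rot": [0.0031, 0.0091, 0.0026], "fingers": 0}, {"delta_pos": [0.453, -0.095, -0.361], "rot": [0.0031, 0.0091, 0.0026], "fingers": 0}, {"delta_pos": [0.453, -0.095, -0.361], "rot": [0.0031, 0.0091, 0.0026], "fingers": 0}, {"delta_pos": [0.453, -0.095, -0.361], "rot": [0.0031, 0.0091, 0.0026], "fingers": 0}, {"delta_pos": [0.453, -0.095, -0.361], "rot": [0.0031, 0.0091, 0.0026], "fingers": 0}, {"delta_pos": [0.453, -0.095, -0.361], "rot": [0.0031, 0.0091, 0.0026], "fingers": 0}, {"delta_pos": [0.453, -0.095, -0.361], "rot": [0.0031, 0.0091, 0.0026], "fingers": 0}, {"delta_pos": [0.453, -0.095, -0.361], "rot": [0.0031, 0.0091, 0.0026], "fingers": 0}, {"delta_pos": [0.453, -0.095, -0.361], "rot": [0.0031, 0.0091, 0.0026], "fingers": 0}, {"delta_pos": [0.453, -0.095, -0.361], "rot": [0.0031, 0.0091, 0.0026], "fingers": 0}, {"delta_pos": [0.453, -0.095, -0.361], "rot": [0.0031, 0.0091, 0.0026], "fingers": 0}, {"delta_pos": [0.453, -0.095, -0.361], "rot": [0.0031, 0.0091, 0.0026], "fingers": 0}, {"delta_pos": [0.453, -0.095, -0.361], "rot": [0.0031, 0.0091, 0.0026], "fingers": 0}]}}

```text
clock: 26.35
tcp_pos: [0.5335, 0.0832, 0.2648]
orientation: [0.136, 0.69, 0.699, -0.129]
wrist_force: [0.4, -0.5, -0.5]
finger_gap: 0.0855
```

```bash
python3 jar.py; python3 - <<'E'
from h import *
g=np.array([.412,.200,0])
s,M=axes(); print(s['tcp_pos'].round(3),s['joint_pos'].round(2)); seg(pose(g+[0,0,.09],42.5),20)
im,d=env.read_camera('top'); cv2.imwrite('pics/e1.png',np.hstack([cv2.resize(im[175:295,215:335],(480,480),interpolation=2)]))
E
```

```text
rim 226 ((616.3538208007812, -120.88201904296875), 36.59145736694336)
blue at jar 0 
long 29 [421. 196.] [37. 11.] axis 20.7 top z at -end/+end 0.028 0.028
block 327 [ 443. -236.] [136.  23.] axis 83.9 top z at -end/+end 0.028 0.03
[0.534 0.084 0.266] [ 0.21  0.31  0.07  1.4  -0.37  1.78]
N 20 dp [0.24, -0.43, 0.39] rot [0.0013, 0.0028, 0.0066] ok
  path [[0.485, 0.1, 0.211], [0.451, 0.127, 0.166], [0.425, 0.164, 0.123], [0.412, 0.2, 0.09]] err mm [-0.1  0.   0.1]
```

{"fn": "arm_command", "kwargs": {"rows": [{"delta_pos": [0.24, -0.43, 0.39], "rot": [0.0013, 0.0028, 0.0066], "fingers": 0}, {"delta_pos": [0.24, -0.43, 0.39], "rot": [0.0013, 0.0028, 0.0066], "fingers": 0}, {"delta_pos": [0.24, -0.43, 0.39], "rot": [0.0013, 0.0028, 0.0066], "fingers": 0}, {"delta_pos": [0.24, -0.43, 0.39], "rot": [0.0013, 0.0028, 0.0066], "fingers": 0}, {"delta_pos": [0.24, -0.43, 0.39], "rot": [0.0013, 0.0028, 0.0066], "fingers": 0}, {"delta_pos": [0.24, -0.43, 0.39], "rot": [0.0013, 0.0028, 0.0066], "fingers": 0}, {"delta_pos": [0.24, -0.43, 0.39], "rot": [0.0013, 0.0028, 0.0066], "fingers": 0}, {"delta_pos": [0.24, -0.43, 0.39], "rot": [0.0013, 0.0028, 0.0066], "fingers": 0}, {"delta_pos": [0.24, -0.43, 0.39], "rot": [0.0013, 0.0028, 0.0066], "fingers": 0}, {"delta_pos": [0.24, -0.43, 0.39], "rot": [0.0013, 0.0028, 0.0066], "fingers": 0}, {"delta_pos": [0.24, -0.43, 0.39], "rot": [0.0013, 0.0028, 0.0066], "fingers": 0}, {"delta_pos": [0.24, -0.43, 0.39], "rot": [0.0013, 0.0028, 0.0066], "fingers": 0}, {"delta_pos": [0.24, -0.43, 0.39], "rot": [0.0013, 0.0028, 0.0066], "fingers": 0}, {"delta_pos": [0.24, -0.43, 0.39], "rot": [0.0013, 0.0028, 0.0066], "fingers": 0}, {"delta_pos": [0.24, -0.43, 0.39], "rot": [0.0013, 0.0028, 0.0066], "fingers": 0}, {"delta_pos": [0.24, -0.43, 0.39], "rot": [0.0013, 0.0028, 0.0066], "fingers": 0}, {"delta_pos": [0.24, -0.43, 0.39], "rot": [0.0013, 0.0028, 0.0066], "fingers": 0}, {"delta_pos": [0.24, -0.43, 0.39], "rot": [0.0013, 0.0028, 0.0066], "fingers": 0}, {"delta_pos": [0.24, -0.43, 0.39], "rot": [0.0013, 0.0028, 0.0066], "fingers": 0}, {"delta_pos": [0.24, -0.43, 0.39], "rot": [0.0013, 0.0028, 0.0066], "fingers": 0}]}}

```text
clock: 28.45
tcp_pos: [0.41, 0.198, 0.0881]
orientation: [0.002, 0.931, 0.364, 0.001]
wrist_force: [0.4, 0.4, 0.3]
finger_gap: 0.0854
```

```bash
python3 - <<'E'
from h import *
g=np.array([.412,.200,0])
s,M=axes(); print(s['clock'],s['tcp_pos'].round(4),s['joint_pos'].round(2),'ax',M[:,0].round(3))
im,d=env.read_camera('scene'); P=cloud('scene',d); k=(blue(im)>0)&(np.hypot(P[...,0]-.44,P[...,1]-.227)<.09)
u=np.array([np.cos(np.radians(42.5)),np.sin(np.radians(42.5))]); t=(P[k][:,:2]-g[:2])@u; n=(P[k][:,:2]-g[:2])@[-u[1],u[0]]
print('along from grip',np.percentile(t,[1,99]).round(3),'across',np.percentile(n,[2,98]).round(3))
cv2.imwrite('pics/e2.png',cv2.resize(im[160:270,310:470],(640,440),interpolation=2))
T=seg(pose(g+[0,0,.055],42.5),3); seg(pose(g+[0,0,.006],42.5),5,T0=T)
E
```

```text
28.45 [0.41   0.198  0.0881] [ 0.28  0.18 -0.5   0.89 -0.    2.67] ax [ 0.735  0.678 -0.   ]
along from grip [-0.009  0.092] across [-0.011  0.012]
N 3 dp [0.061, 0.019, 0.533] rot [0.0001, 0.0001, 0.0001] ok
  path [[0.41, 0.199, 0.076], [0.411, 0.199, 0.066], [0.412, 0.2, 0.055], [0.412, 0.2, 0.055]] err mm [ 0. -0.  0.]
N 5 dp [-0.0, -0.0, 0.49] rot [0.0, -0.0, 0.0] ok
  path [[0.412, 0.2, 0.035], [0.412, 0.2, 0.026], [0.412, 0.2, 0.016], [0.412, 0.2, 0.006]] err mm [ 0.1 -0.   0. ]
```

View pics/e2.png

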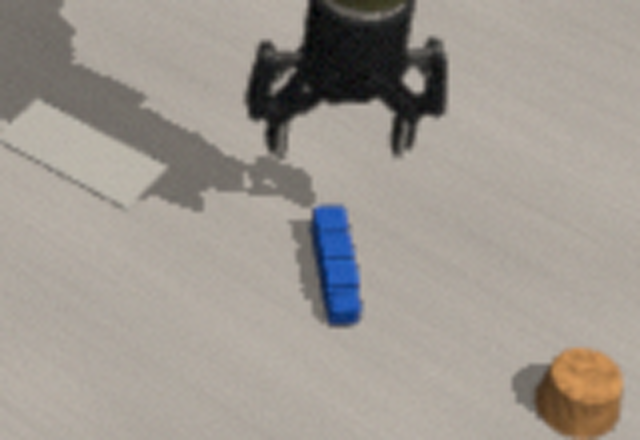

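The open fingers are squarely above the near end of the long stub (crop about (330,215)), and that end is the unmelted one. I go down and grip.

{"fn": "arm_command", "kwargs": {"rows": [{"delta_pos": [0.061, 0.019, 0.533], "rot": [0, 0, 0], "fingers": 0}, {"delta_pos": [0.061, 0.019, 0.533], "rot": [0, 0, 0], "fingers": 0}, {"delta_pos": [0.061, 0.019, 0.533], "rot": [0, 0, 0], "fingers": 0}, {"delta_pos": [0, 0, 0.49], "rot": [0, 0, 0], "fingers": 0}, {"delta_pos": [0, 0, 0.49], "rot": [0, 0, 0], "fingers": 0}, {"delta_pos": [0, 0, 0.49], "rot": [0, 0, 0], "fingers": 0}, {"delta_pos": [0, 0, 0.49], "rot": [0, 0, 0], "fingers": 0}, {"delta_pos": [0, 0, 0.49], "rot": [0, 0, 0], "fingers": 0}, {"delta_pos": [0, 0, 0], "rot": [0, 0, 0], "fingers": 0}, {"delta_pos": [0, 0, 0], "rot": [0, 0, 0], "fingers": 1}, {"delta_pos": [0, 0, 0], "rot": [0, 0, 0], "fingers": 1}, {"delta_pos": [0, 0, 0], "rot": [0, 0, 0], "fingers": 1}, {"delta_pos": [0, 0, 0], "rot": [0, 0, 0], "fingers": 1}, {"delta_pos": [0, 0, 0], "rot": [0, 0, 0], "fingers": 1}, {"delta_pos": [0, 0, 0], "rot": [0, 0, 0], "fingers": 1}, {"delta_pos": [0, 0, 0], "rot": [0, 0, 0], "fingers": 1}, {"delta_pos": [0, 0, 0], "rot": [0, 0, 0], "fingers": 1}], "squeeze": 50}}

```text
clock: 30.2
tcp_pos: [0.414, 0.1998, 0.0087]
orientation: [0.002, 0.931, 0.365, 0.001]
wrist_force: [-0.7, -0.3, 5.4]
finger_gap: 0.0248
```

{"fn": "arm_command", "kwargs": {"rows": [{"delta_pos": [0, 0, -0.5], "rot": [0, 0, 0], "fingers": 1}, {"delta_pos": [0, 0, -1], "rot": [0, 0, 0], "fingers": 1}, {"delta_pos": [0, 0, -1], "rot": [0, 0, 0], "fingers": 1}, {"delta_pos": [0, 0, -1], "rot": [0, 0, 0], "fingers": 1}, {"delta_pos": [0, 0, -1], "rot": [0, 0, 0], "fingers": 1}, {"delta_pos": [0, 0, -1], "rot": [0, 0, 0], "fingers": 1}]}}

```text
clock: 30.8
tcp_pos: [0.413, 0.1998, 0.1194]
orientation: [0.002, 0.931, 0.364, -0.0]
wrist_force: [0.2, -0.1, -1.2]
finger_gap: 0.0252
```

```bash
python3 chk.py 380 180 e3; python3 - <<'E'
from h import *
W1=pose([.52,.10,.34],100,60)
T=seg(W1,20)
A=place(zc=-.008,up=.13); seg(A,20,T0=T); print(ik(W1,(.1,.2,-.3,.9,-.7)),ik(A,(.1,.2,-.8,-.5,-1.1)))
E
```

```text
30.85 gap 0.0249 joints [ 0.28  0.16 -0.44  0.97 -0.    2.67] tcp [0.4149 0.2004 0.1224] pitch 89.6
bar in tool frame n 244 [[-0.008, -0.011, -0.021], [0.089, 0.012, 0.002]]
N 20 dp [-0.279, 0.397, -0.478] rot [-0.002, -0.0038, -0.0078] ok
  path [[0.43, 0.148, 0.183], [0.456, 0.117, 0.238], [0.49, 0.101, 0.295], [0.52, 0.1, 0.34]] err mm [ 0.2 -0.2 -0.4]
N 20 dp [-0.444, 0.081, 0.558] rot [-0.0018, -0.0069, -0.0012] ok
  path [[0.547, 0.021, 0.317], [0.574, -0.045, 0.315], [0.606, -0.108, 0.329], [0.632, -0.154, 0.35]] err mm [ 0.4  0.1 -0.5]
(array([ 0.31050324,  0.28051852,  0.16881979,  1.53719923, -0.51827814]), np.float64(5.392187304700702e-09)) (array([ 0.0487002 ,  0.14663108, -0.73695114, -0.44711095, -1.14750427]), np.float64(1.459173612028042e-09))
```

{"fn": "arm_command", "kwargs": {"rows": [{"delta_pos": [-0.279, 0.397, -0.478], "rot": [-0.002, -0.0038, -0.0078], "fingers": 1}, {"delta_pos": [-0.279, 0.397, -0.478], "rot": [-0.002, -0.0038, -0.0078], "fingers": 1}, {"delta_pos": [-0.279, 0.397, -0.478], "rot": [-0.002, -0.0038, -0.0078], "fingers": 1}, {"delta_pos": [-0.279, 0.397, -0.478], "rot": [-0.002, -0.0038, -0.0078], "fingers": 1}, {"delta_pos": [-0.279, 0.397, -0.478], "rot": [-0.002, -0.0038, -0.0078], "fingers": 1}, {"delta_pos": [-0.279, 0.397, -0.478], "rot": [-0.002, -0.0038, -0.0078], "fingers": 1}, {"delta_pos": [-0.279, 0.397, -0.478], "rot": [-0.002, -0.0038, -0.0078], "fingers": 1}, {"delta_pos": [-0.279, 0.397, -0.478], "rot": [-0.002, -0.0038, -0.0078], "fingers": 1}, {"delta_pos": [-0.279, 0.397, -0.478], "rot": [-0.002, -0.0038, -0.0078], "fingers": 1}, {"delta_pos": [-0.279, 0.397, -0.478], "rot": [-0.002, -0.0038, -0.0078], "fingers": 1}, {"delta_pos": [-0.279, 0.397, -0.478], "rot": [-0.002, -0.0038, -0.0078], "fingers": 1}, {"delta_pos": [-0.279, 0.397, -0.478], "rot": [-0.002, -0.0038, -0.0078], "fingers": 1}, {"delta_pos": [-0.279, 0.397, -0.478], "rot": [-0.002, -0.0038, -0.0078], "fingers": 1}, {"delta_pos": [-0.279, 0.397, -0.478], "rot": [-0.002, -0.0038, -0.0078], "fingers": 1}, {"delta_pos": [-0.279, 0.397, -0.478], "rot": [-0.002, -0.0038, -0.0078], "fingers": 1}, {"delta_pos": [-0.279, 0.397, -0.478], "rot": [-0.002, -0.0038, -0.0078], "fingers": 1}, {"delta_pos": [-0.279, 0.397, -0.478], "rot": [-0.002, -0.0038, -0.0078], "fingers": 1}, {"delta_pos": [-0.279, 0.397, -0.478], "rot": [-0.002, -0.0038, -0.0078], "fingers": 1}, {"delta_pos": [-0.279, 0.397, -0.478], "rot": [-0.002, -0.0038, -0.0078], "fingers": 1}, {"delta_pos": [-0.279, 0.397, -0.478], "rot": [-0.002, -0.0038, -0.0078], "fingers": 1}]}}

```text
clock: 32.85
tcp_pos: [0.5197, 0.0995, 0.3351]
orientation: [0.195, 0.619, 0.742, -0.169]
wrist_force: [0.2, -0.4, -0.7]
finger_gap: 0.0249
```

```bash
python3 - <<'E'
from h import *
s,M=axes(); print(s['tcp_pos'].round(3),s['joint_pos'].round(2),s['finger_gap'])
seg(place(zc=-.009,up=.13),20)
E
```

```text
[0.52  0.1   0.335] [ 0.32  0.29  0.16  1.54 -0.51  1.73] 0.024927359285574834
N 20 dp [-0.454, 0.083, 0.553] rot [-0.0018, -0.0069, -0.0012] ok
  path [[0.547, 0.021, 0.314], [0.575, -0.046, 0.313], [0.606, -0.109, 0.328], [0.633, -0.154, 0.35]] err mm [ 0.8  0.3 -0.6]
```

{"fn": "arm_command", "kwargs": {"rows": [{"delta_pos": [-0.454, 0.083, 0.553], "rot": [-0.0018, -0.0069, -0.0012], "fingers": 1}, {"delta_pos": [-0.454, 0.083, 0.553], "rot": [-0.0018, -0.0069, -0.0012], "fingers": 1}, {"delta_pos": [-0.454, 0.083, 0.553], "rot": [-0.0018, -0.0069, -0.0012], "fingers": 1}, {"delta_pos": [-0.454, 0.083, 0.553], "rot": [-0.0018, -0.0069, -0.0012], "fingers": 1}, {"delta_pos": [-0.454, 0.083, 0.553], "rot": [-0.0018, -0.0069, -0.0012], "fingers": 1}, {"delta_pos": [-0.454, 0.083, 0.553], "rot": [-0.0018, -0.0069, -0.0012], "fingers": 1}, {"delta_pos": [-0.454, 0.083, 0.553], "rot": [-0.0018, -0.0069, -0.0012], "fingers": 1}, {"delta_pos": [-0.454, 0.083, 0.553], "rot": [-0.0018, -0.0069, -0.0012], "fingers": 1}, {"delta_pos": [-0.454, 0.083, 0.553], "rot": [-0.0018, -0.0069, -0.0012], "fingers": 1}, {"delta_pos": [-0.454, 0.083, 0.553], "rot": [-0.0018, -0.0069, -0.0012], "fingers": 1}, {"delta_pos": [-0.454, 0.083, 0.553], "rot": [-0.0018, -0.0069, -0.0012], "fingers": 1}, {"delta_pos": [-0.454, 0.083, 0.553], "rot": [-0.0018, -0.0069, -0.0012], "fingers": 1}, {"delta_pos": [-0.454, 0.083, 0.553], "rot": [-0.0018, -0.0069, -0.0012], "fingers": 1}, {"delta_pos": [-0.454, 0.083, 0.553], "rot": [-0.0018, -0.0069, -0.0012], "fingers": 1}, {"delta_pos": [-0.454, 0.083, 0.553], "rot": [-0.0018, -0.0069, -0.0012], "fingers": 1}, {"delta_pos": [-0.454, 0.083, 0.553], "rot": [-0.0018, -0.0069, -0.0012], "fingers": 1}, {"delta_pos": [-0.454, 0.083, 0.553], "rot": [-0.0018, -0.0069, -0.0012], "fingers": 1}, {"delta_pos": [-0.454, 0.083, 0.553], "rot": [-0.0018, -0.0069, -0.0012], "fingers": 1}, {"delta_pos": [-0.454, 0.083, 0.553], "rot": [-0.0018, -0.0069, -0.0012], "fingers": 1}, {"delta_pos": [-0.454, 0.083, 0.553], "rot": [-0.0018, -0.0069, -0.0012], "fingers": 1}]}}

```text
clock: 34.85
tcp_pos: [0.632, -0.1549, 0.3498]
orientation: [0.542, 0.41, 0.648, -0.344]
wrist_force: [1.3, 0.6, -0.9]
finger_gap: 0.025
```

```bash
python3 chk.py 280 140 e4; python3 - <<'E'
from h import *
seg(place(zc=-.009,up=.12),3)
E
```

```text
34.9 gap 0.0249 joints [ 0.06  0.16 -0.72 -0.44 -1.16  0.41] tcp [ 0.6323 -0.156   0.3502] pitch 10.0
bar in tool frame n 262 [[-0.015, -0.008, -0.024], [0.082, 0.017, 0.004]]
N 3 dp [0.165, 0.008, -0.021] rot [0.0002, 0.0, -0.0001] ok
  path [[0.632, -0.155, 0.347], [0.632, -0.154, 0.344], [0.631, -0.153, 0.341], [0.631, -0.153, 0.341]] err mm [0. 0. 0.]
```

{"fn": "arm_command", "kwargs": {"rows": [{"delta_pos": [0.4, 0.012, -0.03], "rot": [0, 0, 0], "fingers": 1}, {"delta_pos": [0.5, 0.012, -0.03], "rot": [0, 0, 0], "fingers": 1}, {"delta_pos": [0.5, 0, 0], "rot": [0, 0, 0], "fingers": 1}, {"delta_pos": [0.5, 0, 0], "rot": [0, 0, 0], "fingers": 1}, {"delta_pos": [0.5, 0, 0], "rot": [0, 0, 0], "fingers": 1}, {"delta_pos": [0.5, 0, 0], "rot": [0, 0, 0], "fingers": 1}]}}

```text
clock: 35.5
tcp_pos: [0.6279, -0.1435, 0.2919]
orientation: [0.541, 0.411, 0.648, -0.344]
wrist_force: [0.5, 0.6, 0.1]
finger_gap: 0.0251
```

{"fn": "arm_command", "kwargs": {"rows": [{"delta_pos": [0.5, 0, 0], "rot": [0, 0, 0], "fingers": 1}, {"delta_pos": [0.5, 0, 0], "rot": [0, 0, 0], "fingers": 1}, {"delta_pos": [0.5, 0, 0], "rot": [0, 0, 0], "fingers": 1}, {"delta_pos": [0, 0, 0], "rot": [0, 0, 0], "fingers": 1}]}}

```text
clock: 35.9
tcp_pos: [0.625, -0.139, 0.2611]
orientation: [0.54, 0.41, 0.649, -0.345]
wrist_force: [-0.6, 0.5, 0.4]
finger_gap: 0.0247
```

```bash
python3 - <<'E'
from h import *
s,M=axes(); print(s['clock'],s['wrist_force'].round(1)); seg(place(zc=-.009,up=0),4)
E
```

```text
35.9 [-0.6  0.5  0.4]
N 4 dp [0.488, -0.0, 0.021] rot [0.0001, -0.0002, 0.0002] ok
  path [[0.624, -0.137, 0.242], [0.623, -0.135, 0.232], [0.623, -0.134, 0.222], [0.623, -0.134, 0.222]] err mm [ 0.  0. -0.]
```

{"fn": "arm_command", "kwargs": {"rows": [{"delta_pos": [0.48, 0, 0.02], "rot": [0, 0, 0], "fingers": 1}, {"delta_pos": [0.48, 0, 0.02], "rot": [0, 0, 0], "fingers": 1}, {"delta_pos": [0.48, 0, 0.02], "rot": [0, 0, 0], "fingers": 1}, {"delta_pos": [0.48, 0, 0.02], "rot": [0, 0, 0], "fingers": 1}, {"delta_pos": [0, 0, 0], "rot": [0, 0, 0], "fingers": 1}]}}

```text
clock: 36.4
tcp_pos: [0.6227, -0.1343, 0.2231]
orientation: [0.54, 0.41, 0.649, -0.345]
wrist_force: [0.6, 0.5, -0.7]
finger_gap: 0.0253
```

{"fn": "arm_command", "kwargs": {"rows": [{"delta_pos": [0, 0, 0], "rot": [0, 0, 0], "fingers": 0.4}, {"delta_pos": [0, 0, 0], "rot": [0, 0, 0], "fingers": 0}, {"delta_pos": [0, 0, 0], "rot": [0, 0, 0], "fingers": 0}, {"delta_pos": [0, 0, 0], "rot": [0, 0, 0], "fingers": 0}, {"delta_pos": [0, 0, 0], "rot": [0, 0, 0], "fingers": 0}, {"delta_pos": [-1, 0, 0], "rot": [0, 0, 0], "fingers": 0}, {"delta_pos": [-1, 0, 0], "rot": [0, 0, 0], "fingers": 0}, {"delta_pos": [-1, 0, 0], "rot": [0, 0, 0], "fingers": 0}, {"delta_pos": [-1, 0, -1], "rot": [0, 0, 0], "fingers": 0}, {"delta_pos": [0, 0, -1], "rot": [0, 0, 0], "fingers": 0}, {"delta_pos": [0, 0, -1], "rot": [0, 0, 0], "fingers": 0}, {"delta_pos": [0, 0, -1], "rot": [0, 0, 0], "fingers": 0}, {"delta_pos": [0, 0, -1], "rot": [0, 0, 0], "fingers": 0}, {"delta_pos": [0, 0, -1], "rot": [0, 0, 0], "fingers": 0}, {"delta_pos": [0, 0, 0], "rot": [0, 0, 0], "fingers": 0}]}}

```text
clock: 37.9
tcp_pos: [0.5791, -0.0388, 0.3262]
orientation: [0.541, 0.41, 0.649, -0.344]
wrist_force: [1.4, 0.6, 0.1]
finger_gap: 0.0853
```

```bash
python3 jar.py; python3 - <<'E'
from h import *
a,d=env.read_camera('top'); b,_=env.read_camera('scene'); P=cloud('top',d)
k=np.hypot(P[...,0]-.616,P[...,1]+.12)<.024; print('depth seen through the mouth: z',np.percentile(P[k][:,2],[5,50,95]).round(3),k.sum(), 'max rgb blue-red',(a[k][:,0].astype(int)-a[k][:,2]).max())
o=cv2.imread('pics/top0.png').astype(int); df=(abs(a.astype(int)-o).max(2)>60).astype(np.uint8); n,l,st,c=cv2.connectedComponentsWithStats(df)
print([(c[i].round().tolist(),int(st[i,4])) for i in range(1,n) if st[i,4]>25])
cv2.imwrite('pics/f.png',np.hstack([cv2.resize(a[110:260,320:520],(400,300),interpolation=2),cv2.resize(b[130:280,190:390],(400,300),interpolation=2)]))
E
```

```text
rim 226 ((616.7607421875, -121.10420989990234), 36.65404510498047)
blue at jar 35 [ 0.62147717 -0.16009388  0.04501879]
block 338 [ 443. -236.] [136.  24.] axis 84.4 top z at -end/+end 0.03 0.03
depth seen through the mouth: z [0.018 0.022 0.029] 33 max rgb blue-red 15
[([328.0, 205.0], 1991), ([397.0, 186.0], 43), ([296.0, 222.0], 373), ([247.0, 227.0], 377), ([282.0, 312.0], 2572), ([395.0, 346.0], 3910), ([334.0, 355.0], 215), ([609.0, 380.0], 2083), ([329.0, 368.0], 28), ([424.0, 377.0], 92), ([489.0, 388.0], 1982), ([348.0, 391.0], 417), ([233.0, 392.0], 60)]
```

View pics/f.png

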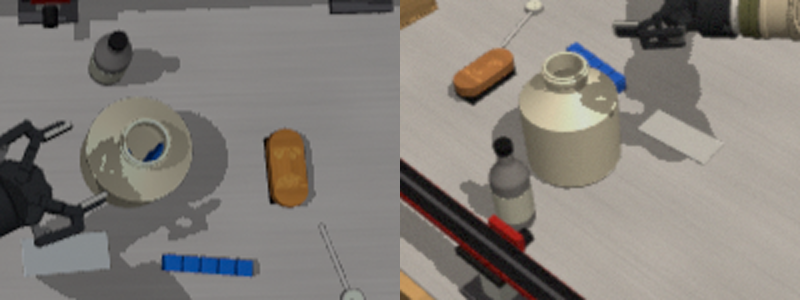

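The left half shows one wax surface through the mouth at (152,152). Depth puts it at about z = 45 mm, well below the neck. The jar, block, scraper, brush and bottle are in place. I hand in.

```bash
python3 -c "
from workcell import env
print(env.hand_in())"
```

```text
the job is handed in; nothing more can be done
None
```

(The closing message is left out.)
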